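# Carry a balancing bench magnifier upright into its steady fork

### The job

The hinge spring of the bench magnifier is too weak to keep its mast up. Lift the stand clear of the bench by its wooden handle, bring the mast upright close to where it stood, balanced clear of its stops, and keep it so for a good three seconds; then, with the mast still balanced upright, carry the stand over and slide the mast into the steady fork on the other side. Set the stand gently down with the mast midway along the straight prongs and let go; finish when the mast has come to rest between them, never touching the mast or lens with the gripper and leaving the bur block, jar and spool alone.

Things in the scene. Friction and masses are not known exactly. Their poses are not given: they have to be found in the camera images.
- stand: Loose magnifier stand, 0.62 kg without the mast. Steel base plate 285 x 100 x 12 mm (x -105 to +180 mm, y +-50). Origin on the underside, below the handle; z up, x towards the mast. Ballast block 38 mm high over x -101 to -49 mm. At x = 145 mm a two-cheek yoke, 100 mm high, holds the mast's hinge. With the mast on, the centre of mass lies 7 mm from the handle along x.
- handle (a point): Middle of the stand's handle, 50 mm above the stand's underside, at its x = y = 0; axes as the stand. Upright wooden block 50 mm along x, 24 mm thick along y (grip it across y), from 12 to 78 mm above the underside.
- mast: Mast with round head, hinged in the yoke; origin on the hinge, at stand x 145, y 0, z 85 mm; z up along the mast, x = hinge axis = stand x. It tips only about x, stops at 0.30 rad either side of the stand's z; it starts leaning on a stop. Rod 10 mm diameter; brass counterweight 36 mm diameter, 50 mm below the hinge. Mass 0.20 kg (hidden, +-10 %), centre of mass 26 mm above the hinge.
- lens (a point): Middle of the magnifier head (90 mm diameter, 12 mm thick), 205 mm above the hinge; axes as the mast. Nominal: moment of inertia about the hinge 0.00265 kg m2; hinge spring 0.040 N m/rad towards the stand's z, weaker than gravity: it falls from upright (time constant about 0.65 s); damping 0.003 N m s/rad, no dry friction. Leaning the stand about x shifts the spring's pull.
- fork: Steady fork fixed to the bench. Origin on the bench below the middle of the straight prongs, where the mast shall stand; x along the prongs from the open mouth to the post, z up. Round prongs 12 mm thick, axes 190 mm above the bench at y +-22 mm (free gap 32 mm), straight from x = -25 mm to the block at +77 mm. Post at x = 90 mm; foot plate 14 mm high, x 70 to 160 mm, y +-60 mm.
- mouth (a point): Middle of the fork's mouth, at fork x = -50 mm, z = 190 mm, where the prongs' splayed tips (from x = -25 mm on) stand at y +-45 mm; axes as the fork. The mast enters along the fork's +x, with the stand's x parallel to it; at the end the stand rests on the bench with its handle at fork x = -145 mm.
- bur_block: Bystander: wooden block 60 x 150 x 35 mm with upright burs to 80 mm; origin centre of underside.
- jar: Bystander: glass jar, 64 mm diameter, 80 mm high; origin centre of underside.
- spool: Bystander: brass wire spool standing upright, 60 mm diameter, 58 mm high; origin centre of underside.
Things that resemble listed ones, but are neither listed nor needed, are in the scene too. What is shaped like the fork but purple is not meant.

How it is judged:
By the outcome, as a careful person would: the job done as asked, in the order asked, and still so for the second after the job is handed in, with the robot touching nothing.
It also fails if it takes over 72 s, if anything falls off the work surface, if the arm or the gripper's body presses on something with over 40 N, if the wrist force passes 120 N, or if a joint passes its speed limit or range.

### The arm

A 6-joint arm with a two-finger parallel gripper is mounted at the origin on the work surface. World frame = base frame: x ahead of the robot, y to its left, z up, the work surface at z = 0. Lengths are in m, angles in rad, forces in N, time in s.
With the tool pointing down it reaches from about 0.35 to 0.775 m from the base axis. Payload 7.3 kg.
Tool frame: the origin (TCP) lies on the centre line of the jaws, within the pads' length; the fingertips stand tip_reach ahead of it and the grasp point (between the pads) lies 6 mm ahead of it (tip_reach is the distance from the TCP to the fingertips, in m); x points along the fingers, y is the direction in which the jaws open and shut, and the axes are right-handed (so a half turn about x gives the same grasp; the last joint's range is limited). The gripper opens to 92 mm and grips with 3 to 60 N. Pads are 19 mm wide; open, the fingers measure 130 mm over their backs; the gripper's body (75 mm by 190 mm) begins 47 mm behind the grasp point.
Start: joints at [-1.299, 0.342, 1.524, -0, 1.275, -0.146], TCP at [0.213, -0.48, 0.252] pointing down, gripper open.
Joint ranges: [-2.53, 2.53], [-0.77, 2.02], [0.04, 2.7], [-1, 4.14], [0.28, 2.66], [-3.11, 3.11]. Speed limits (rad/s): [2.57, 2.57, 3.14, 3.14, 3.14, 3.14].

### API

Orientations are given as [roll, pitch, yaw] about the fixed x, y, z axes, in that order (R = Rz(yaw) Ry(pitch) Rx(roll)).
In Python, from cell import observe, read_camera, get_calibration, hand_in, tip_reach gives the robot as it stands. The module is installed in compiled form; this text tells all that it offers.
- The arm moves only by the shell command python3 -m crank 'ROWS' [FORCE]. ROWS is JSON, a list of rows, each an object of numbers: "fingers": the opening, from -1 (shut) to 1 (fully open); "tx", "ty", "tz": the shift along the tool's x, y, z in units of 40 mm (1.0 is 40 mm); "roll": the turn about the tool's x in units of 10 degrees (1.0 is 10 degrees). In form: [{"fingers": .., "tx": .., "ty": .., "tz": .., "roll": ..}, ...]. A call has exactly 8 rows; each row is the pose to reach, as a shift and turn from the pose commanded when the call began, along the tool's axes at that moment; what a row does not reach only later rows make up. A row lasts 1/8 s, in which the tool goes at most 62.5 mm and 10.7 degrees, less where a joint would pass 70% of its speed; a pose out of reach is approached as far as the arm can. A call with a gripper value outside its range is refused whole. The fingers move at their own pace and stop on an object; FORCE is the grip in N (left out, the last holds). Time passes only in rows, so rows that repeat a pose let the fingers close, or fill a call up. It gives the time, the measured TCP pose, the force and the opening at its end, in the units of the state.
- observe(): the state, without advancing time (a new reading comes with each control period).
- read_camera(name): name is "scene" or "top"; returns (picture, depth): 384x512x3 uint8, red, green, blue; 384x512 float32, m along the optical axis (not along the pixel's ray), 0 where there is no reading.
- get_calibration(name): a dict with "vertical_fov" (degrees; the focal length in pixels is half the picture's height over the tangent of half this angle, whatever the lens; pixels are square), "cx", "cy" (the principal point, pixels), "pose" (4x4, takes a point from camera to world coordinates). Camera axes: x right, y down, z forward; pixel columns grow to the right and rows downward; lengths in m; the calibration is good to about 2 mm. A picture is of the moment at which its call begins. get_calibration takes no time and is no camera call.
- hand_in(): hands the job in, once; it reports no verdict.
The state is a dict: "time": time; "qpos": joint angles; "qvel": joint speeds; "joint_efforts": joint torques, N m; "tool_pos": TCP position; "tool_rot": TCP orientation; "contact_force": force on the tool from outside, world axes, zero at the start; "torque": the same for the moment, N m; "opening": finger opening in m.
Only numpy, scipy, OpenCV 4.12 (cv2) and the standard library are available. Lean on these libraries where they do the work, as an engineer would, in place of code of your own. Each camera call takes 0.05 s, during which the arm holds its last target. There are 200 camera calls.

## Working session

There is one attempt and no reset: what is moved stays moved. The work goes in short steps, Python scripts to look and compute and a shell command to move; the robot and the scene stay as the last step left them, time stands still between calls to the robot, and variables do not carry over. Pictures are saved under pics/ and viewed, about 8 in all and at most 12, crops included, and the job is handed in when it is done.

```bash
mkdir -p pics; ls; python3 - <<'E'
from cell import *
import cv2,numpy as np
print(tip_reach, observe())
for n in("scene","top"):
    im,d=read_camera(n); np.savez(f'pics/{n}0.npz',im=im,d=d)
    cv2.imwrite(f'pics/{n}0.png',im[...,::-1]); c=get_calibration(n); print(n,c, d.min(),d.max())
E
```

```text
pics
0.025 {'time': 0.0, 'qpos': array([-1.29901581e+00,  3.42755795e-01,  1.52503145e+00, -3.25159654e-05,
        1.27540716e+00, -1.46013205e-01]), 'qvel': array([-0.00096016,  0.00014296,  0.00098096, -0.00186382,  0.00239374,
        0.00081603]), 'joint_efforts': array([-8.25728580e-05, -4.31234765e+01, -2.44218689e+01,  7.18226214e-02,
        5.60300646e-02, -9.04398416e-05]), 'tool_pos': array([ 0.21291894, -0.47947172,  0.25102274]), 'tool_rot': array([-1.69740038,  1.56919428,  1.86199548]), 'contact_force': array([-0.39992605,  0.09256181, -0.3292604 ]), 'torque': array([ 0.04569511, -0.05032974, -0.03215007]), 'opening': 0.09179519299349069}
scene {'vertical_fov': 46.74405638973205, 'cx': 253.26959323623302, 'cy': 189.18903940122792, 'pose': array([[-0.78382596,  0.51562854, -0.34604056,  1.24998429],
       [ 0.62097271,  0.65364114, -0.43260393,  0.82274883],
       [ 0.00312341, -0.55396794, -0.83253214,  1.67609529],
       [ 0.        ,  0.        ,  0.        ,  1.        ]])} 0.0 3.9628675
top {'vertical_fov': 53.769884748470545, 'cx': 249.6157501455175, 'cy': 197.6524644434158, 'pose': array([[ 0.02109548, -0.99671392,  0.07820702,  0.53531838],
       [-0.99948317, -0.01912679,  0.02583707,  0.026604  ],
       [-0.02425631, -0.07871164, -0.99660228,  1.47603704],
       [ 0.        ,  0.        ,  0.        ,  1.        ]])} 0.0 2.3822107
```

View pics/scene0.png

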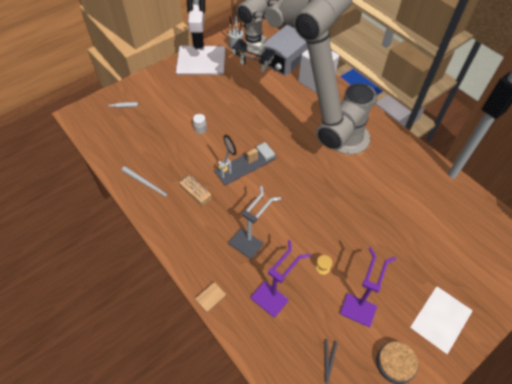

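View pics/top0.png

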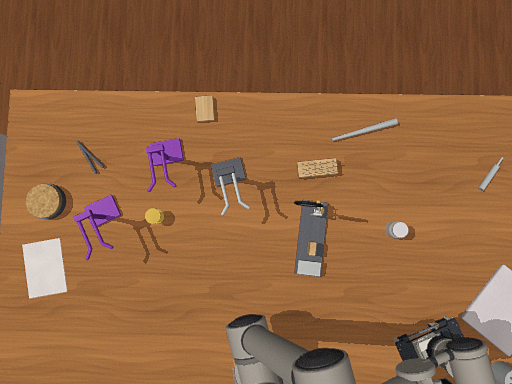

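```bash
python3 - <<'E'
import cv2,numpy as np
im=np.load('pics/top0.npz')['im'][135:285,190:345,::-1]
im2=np.load('pics/scene0.npz')['im'][120:270,170:300,::-1]
a=cv2.resize(im,None,fx=2.9*1,fy=2.9,interpolation=cv2.INTER_CUBIC);b=cv2.resize(im2,None,fx=2.6,fy=2.9,interpolation=cv2.INTER_CUBIC)
cv2.imwrite('pics/crop0.png',np.hstack([a,b])); print(a.shape,b.shape)
E
```

```text
(435, 450, 3) (435, 338, 3)
```

View pics/crop0.png

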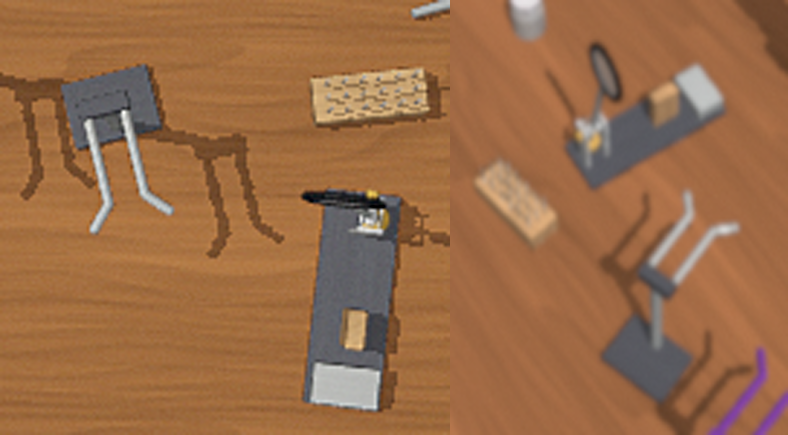

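```bash
cat > vis.py <<'E'
import numpy as np,cv2
from cell import get_calibration
def cal(n):
    c=get_calibration(n); return 192/np.tan(np.radians(c['vertical_fov'])/2),c['cx'],c['cy'],c['pose']
def ray(n,uv):
    f,cx,cy,P=cal(n); uv=np.atleast_2d(uv).astype(float)
    d=np.c_[(uv[:,0]-cx)/f,(uv[:,1]-cy)/f,np.ones(len(uv))]@P[:3,:3].T
    return P[:3,3],d
def onz(n,uv,z):
    o,d=ray(n,uv); return o+d*((z-o[2])/d[:,2])[:,None]
def cloud(n,dep):
    v,u=np.mgrid[:384,:512]; o,d=ray(n,np.c_[u.ravel(),v.ravel()])
    return (o+d*dep.reshape(-1,1)).reshape(384,512,3)
E
python3 - <<'E'
import numpy as np,cv2
from vis import *
D=np.load('pics/top0.npz');im=D['im'].astype(int);W=cloud('top',D['d']);hsv=cv2.cvtColor(D['im'],cv2.COLOR_RGB2HSV)
print('bench z',np.median(W[300:310,100:200,2]))
def rep(name,m,z):
    m=m.astype(np.uint8); n,l,s,c=cv2.connectedComponentsWithStats(m)
    k=1+np.argmax(s[1:,4]); ys,xs=np.where(l==k)
    p=onz('top',np.c_[xs,ys],z)[:,:2]; r=cv2.minAreaRect((p*1000).astype(np.float32))
    print(name,len(xs),'px',xs.mean().round(1),ys.mean().round(1),'rect',np.round(r[0],1),np.round(r[1],1),round(r[2],1),'medz',np.median(W[ys,xs,2]).round(4),'col',np.median(im[ys,xs],0))
    return cv2.boxPoints(r)
box=lambda x0,x1,y0,y1:(lambda M:(M.__setitem__((slice(y0,y1),slice(x0,x1)),True),M)[1])(np.zeros((384,512),bool))
gray=hsv[...,1]<60
S=box(288,335,196,282)
print(np.round(rep('plate+ballast',S&(hsv[...,1]<70)&(W[...,2]<0.06),.012),1).tolist())
rep('ballast',S&(W[...,2]>.035)&(im.sum(2)>450)&gray,.05)
rep('handle',S&(W[...,2]>.06)&(W[...,2]<.09)&(hsv[...,1]>70),.078)
rep('lens',S&(W[...,2]>.15),.27)
F=box(205,255,150,220)
rep('foot',F&gray&(im.sum(2)<330)&(W[...,2]<.05),.014)
fp=F&gray&(W[...,2]>.15)
rep('prongs',fp,.19)
for v in range(170,216,4):
    xs=np.where(fp[v])[0]; print(v,xs, np.round(onz('top',np.c_[xs,xs*0+v],.195)[:,:2]*1000).astype(int).tolist()[::1] if len(xs) else '')
B=box(290,345,150,185); rep('bur',B&(W[...,2]>.02),.035)
B=box(380,415,215,245); rep('jar',B&(W[...,2]>.03),.08)
B=box(140,170,200,230); rep('spool',B&(W[...,2]>.03),.058)
E
```

```text
bench z 0.00011540050290281822
plate+ballast 1597 px 310.6 241.5 rect [ 500.6 -174.2] [ 99.5 284.2] 84.0 medz 0.0135 col [ 97.  98. 104.]
[[354.1000061035156, -209.0], [636.7999877929688, -238.5], [647.0999755859375, -139.5], [364.3999938964844, -110.0]]
ballast 268 px 308.9 267.9 rect [ 390.8 -160.9] [82.8 49.2] 84.3 medz 0.0391 col [186. 187. 185.]
handle 94 px 312.1 248.2 rect [ 463.9 -168.8] [26.  48.1] 84.7 medz 0.078 col [199.  162.5 114. ]
lens 140 px 308.5 203.7 rect [ 611.4 -127.9] [89.6 23.4] 85.9 medz 0.3145 col [36. 36. 34.]
foot 414 px 228.8 168.8 rect [752.1 151.5] [ 88. 118.] 15.6 medz 0.0146 col [ 95.  96. 102.]
prongs 389 px 229.1 186.5 rect [662.9 128.4] [155.7  99. ] 15.7 medz 0.1967 col [156. 158. 158.]
170 [217 218 219 220 221 222 223 224 225 226 227 228 229 230 231 232 233 234] [[729, 173], [729, 170], [729, 167], [729, 163], [729, 160], [729, 156], [729, 153], [729, 149], [729, 146], [729, 143], [729, 139], [729, 136], [729, 132], [729, 129], [729, 125], [729, 122], [730, 119], [730, 115]]
174 [217 218 219 220 221 222 223 224 225 226 227 228 231 232 233 234] [[
[... 866 characters left out ...]
]]
202 [225 226 227 238 239 240 241 242 243] [[619, 143], [619, 140], [620, 136], [620, 99], [620, 96], [620, 92], [620, 89], [621, 85], [621, 82]]
206 [225 226 227 228 244 245 246 247 248 249] [[606, 143], [606, 139], [606, 136], [606, 133], [607, 78], [607, 75], [607, 71], [607, 68], [607, 65], [607, 61]]
210 [223 224 225] [[592, 149], [592, 146], [592, 142]]
214 [221 222 223] [[578, 156], [578, 152], [579, 149]]
bur 634 px 316.9 167.4 rect [ 769.4 -191. ] [ 61.8 150.7] 6.9 medz 0.0356 col [197. 162. 115.]
jar 291 px 397.1 229.3 rect [ 540.4 -476.3] [62.  73.7] 17.8 medz 0.0791 col [211. 206. 205.]
spool 201 px 152.3 215.4 rect [572.2 427.9] [56.5 57.1] 1.2 medz 0.0582 col [214. 178.  80.]
```

```bash
cat > mv.py <<'E'
import numpy as np,sys
from cell import observe
from scipy.spatial.transform import Rotation as Rn
def state():
    s=observe(); R=Rn.from_euler('xyz',s['tool_rot']).as_matrix(); return s,np.array(s['tool_pos']),R
def yaw_of(R):  # heading of the stand's x if tool z is parallel/antiparallel; returned for tool z
    return np.arctan2(R[1,2],R[0,2])
def shift(p,R,tgt): return R.T@(np.array(tgt)-p)/0.04
E
python3 - <<'E'
from mv import *
s,p,R=state(); print(R.round(3),p)
yz=yaw_of(R); print('tool z heading deg',np.degrees(yz))
for t in(-5.85,174.15): print(t, 'roll units needed about tool x (down => neg yaw):', -((t-np.degrees(yz)+180)%360-180)/10)
print(shift(p,R,[.4635,-.170,.20]))
E
```

```text
[[-0.     0.406 -0.914]
 [ 0.001 -0.914 -0.406]
 [-1.    -0.001 -0.   ]] [ 0.21294092 -0.47949885  0.25111293]
tool z heading deg -156.0608047989674
-5.85 roll units needed about tool x (down => neg yaw): -15.021080479896739
174.15 roll units needed about tool x (down => neg yaw): 2.978919520103261
[ 1.28593518 -4.5283512  -8.8644859 ]
```

```bash
python3 -m crank '[{"fingers":1,"tx":0,"ty":-0.5,"tz":-1,"roll":0.3},{"fingers":1,"tx":0,"ty":-1.2,"tz":-2.4,"roll":0.8},{"fingers":1,"tx":0.2,"ty":-1.9,"tz":-3.8,"roll":1.3},{"fingers":1,"tx":0.4,"ty":-2.6,"tz":-5.2,"roll":1.8},{"fingers":1,"tx":0.6,"ty":-3.3,"tz":-6.5,"roll":2.3},{"fingers":1,"tx":0.9,"ty":-3.9,"tz":-7.7,"roll":2.7},{"fingers":1,"tx":1.2,"ty":-4.4,"tz":-8.6,"roll":2.98},{"fingers":1,"tx":1.29,"ty":-4.53,"tz":-8.86,"roll":2.98}]' 50
python3 - <<'E'
from mv import *
s,p,R=state(); print(s['time'],p,np.degrees(yaw_of(R)),s['qpos'].round(2),shift(p,R,[.4635,-.170,.057]))
E
```

```text
time: 1.1
tool_pos: [0.4639, -0.1684, 0.1991]
tool_rot: [-0.438, 1.569, 2.604]
contact_force: [-0.6, -0.8, -0.8]
opening: 0.0918
1.1 [ 0.46389485 -0.16836866  0.19911799] 174.32173756845788 [-0.5   0.34  1.69  0.    1.12  1.17] [ 3.55291778e+00  4.45779597e-02 -6.51235569e-04]
```

```bash
python3 -m crank '[{"fingers":1,"tx":0.5,"ty":0.04,"tz":0,"roll":0},{"fingers":1,"tx":1.3,"ty":0.04,"tz":0,"roll":0},{"fingers":1,"tx":2.1,"ty":0.04,"tz":0,"roll":0},{"fingers":1,"tx":2.8,"ty":0.04,"tz":0,"roll":0},{"fingers":1,"tx":3.3,"ty":0.04,"tz":0,"roll":0},{"fingers":0.3,"tx":3.53,"ty":0.04,"tz":0,"roll":0},{"fingers":-0.2,"tx":3.53,"ty":0.04,"tz":0,"roll":0},{"fingers":-0.45,"tx":3.53,"ty":0.04,"tz":0,"roll":0}]' 50
python3 -m crank '[{"fingers":-0.6,"tx":0,"ty":0,"tz":0,"roll":0},{"fingers":-1,"tx":0,"ty":0,"tz":0,"roll":0},{"fingers":-1,"tx":0,"ty":0,"tz":0,"roll":0},{"fingers":-1,"tx":0,"ty":0,"tz":0,"roll":0},{"fingers":-1,"tx":0,"ty":0,"tz":0,"roll":0},{"fingers":-1,"tx":0,"ty":0,"tz":0,"roll":0},{"fingers":-1,"tx":0,"ty":0,"tz":0,"roll":0},{"fingers":-1,"tx":0,"ty":0,"tz":0,"roll":0}]' 50
python3 - <<'E'
from cell import *
import cv2,numpy as np
s=observe();print(s['time'],s['tool_pos'])
for n in("scene","top"):
    im,d=read_camera(n); np.savez(f'pics/{n}1.npz',im=im,d=d)
a=np.load('pics/top1.npz')['im'][150:290,250:390,::-1];b=np.load('pics/scene1.npz')['im'][90:230,180:320,::-1]
cv2.imwrite('pics/crop1.png',cv2.resize(np.hstack([a,b]),None,fx=2.8,fy=2.8,interpolation=cv2.INTER_CUBIC))
E
```

```text
time: 2.1
tool_pos: [0.4637, -0.1726, 0.0597]
tool_rot: [2.65, 1.569, -0.594]
contact_force: [-0.5, 0.3, 0.2]
opening: 0.0663
time: 3.1
tool_pos: [0.4633, -0.1721, 0.059]
tool_rot: [2.228, 1.571, -1.016]
contact_force: [0.3, 0.3, 2.0]
opening: 0.0239
3.1 [ 0.46331695 -0.17211808  0.05898917]
```

View pics/crop1.png

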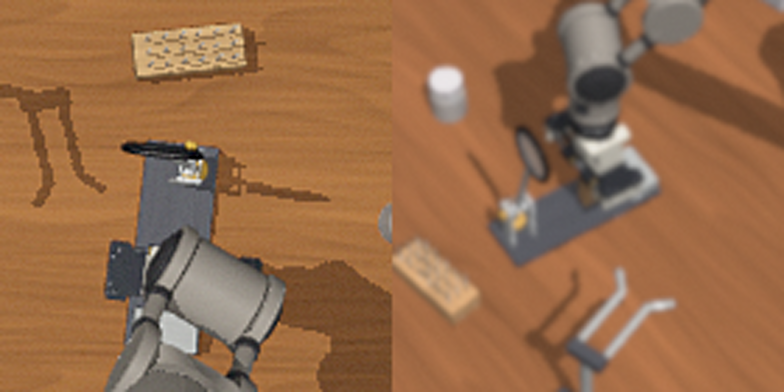

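```bash
cat > lens.py <<'E'
import numpy as np,cv2
from vis import *
from mv import *
Z0=0.059; DX=0.0   # TCP height with stand on bench; handle offset along stand x
def frame(p,R):
    h=yaw_of(R)+np.pi; sx=np.array([np.cos(h),np.sin(h),0]); sy=np.array([-sx[1],sx[0],0])
    H=p+sx*(0.145+DX); H[2]=p[2]-Z0+0.085
    return H,sx,sy
def theta(n,im,dep,p,R):
    """lean of the mast: + = towards stand +y. circle of the head (seen on the plane through the hinge)"""
    H,sx,sy=frame(p,R); W=cloud(n,dep)-H
    x,y,z=W@sx,W@sy,W[...,2]
    m=(dep>0)&(abs(x)<.025)&(abs(y)<.14)&(z>.135)&(z<.27)&(im.max(2)<110)
    k,l,s,_=cv2.connectedComponentsWithStats(m.astype(np.uint8),connectivity=8)
    if k<2: return np.nan,np.nan,0,m
    m=l==1+np.argmax(s[1:,4]); v,u=np.where(m)
    o,d=ray(n,np.c_[u,v])
    if n=='scene':
        P=o+d*(((H-o)@sx)/(d@sx))[:,None]-H
        (a,b),r=cv2.minEnclosingCircle(np.c_[P@sy,P[:,2]].astype(np.float32)*1000)
        c=P.mean(0); return np.arctan2(c@sy,c[2]),np.arctan2(a,b),len(u),m
    c=np.array([y[m].mean(),z[m].mean()]); t1=np.arctan2(*c)
    return t1,np.arctan2((y[m].min()+y[m].max())/2,.205),len(u),m
E
python3 - <<'E'
from lens import *
s,p,R=state(); print(p,np.degrees(yaw_of(R))-180,frame(p,R)[0])
for n in('top','scene'):
  for k in(0,1):
    D=np.load(f'pics/{n}{k}.npz'); t=theta(n,D['im'],D['d'],p,R); v,u=np.where(t[3])
    print(n,k,t[:3],u.mean(),v.mean(),np.ptp(u),np.ptp(v))
    H,sx,sy=frame(p,R);W=(cloud(n,D['d'])-H)[t[3]]; print('   3D mean',(W@sx).mean(),(W@sy).mean(),W[:,2].mean(),'std x',(W@sx).std(),'y',(W@sy).min(),(W@sy).max(),'z',W[:,2].min(),W[:,2].max())
E
```

```text
[ 0.46332535 -0.17210773  0.05898951] -5.859736420094748 [ 0.6075677  -0.18691129  0.08498951]
top 0 (np.float64(0.281791594652552), np.float64(0.2939012918596974), 126) 308.12698412698415 203.484126984127 28 5
   3D mean -0.0011823060038529008 0.06265211264306757 0.21641858624882582 std x 0.00263286876373678 y 0.01840603333746606 0.10568721645394656 z 0.15648233666858694 0.24604370609990758
top 1 (np.float64(0.29095329604005343), np.float64(0.3071544923521805), 126) 307.4761904761905 203.4206349206349 28 5
   3D mean -0.0011708878127424565 0.06457568895833755 0.21564673630246103 std x 0.0026495372584387396 y 0.021694494161585528 0.10835458231558778 z 0.1561549203186933 0.24638867442367154
scene 0 (np.float64(0.29089051325377313), np.float64(0.3151946709694303), 107) 229.61682242990653 144.65420560747663 11 19
   3D mean 0.0015902764360330006 0.06341508117040984 0.20587745181901618 std x 0.002270982797779712 y 0.01609352074350875 0.1080301051109663 z 0.13891864629924036 0.24895704543434896
scene 1 (np.float64(0.3000276934042437), np.float64(0.3318966010030373), 112) 229.94642857142858 144.72321428571428 12 19
   3D mean 0.0012221589864279522 0.06548636349824281 0.2073318502181303 std x 0.0024915170209883005 y 0.021420175520726573 0.10858104324443821 z 0.13524714282013442 0.247433832494428
```

```bash
cat > bal.py <<'E'
# usage: bal.py YT [N] : look, estimate the mast, plan ty rows that end YT (m, stand +y) from here after N calls
import sys,json; from lens import *
from cell import read_camera
from scipy.linalg import expm
from scipy.optimize import lsq_linear
KN=4.15; C=1.132; B=1.962; LAG=.025
try: exec(open('par.txt').read())
except OSError: pass
A=np.array([[0,1],[KN,-C]]); PH=lambda t:expm(A*t)
s1,s2=np.sort(np.linalg.eigvals(A).real)[::-1]
def look(order=('top','scene','scene','top')):
    t,th,n=[],[],[]
    for c in order:
        s,p,R=state(); im,d=read_camera(c); a=theta(c,im,d,p,R); t.append(s['time']);th.append(a[0]);n.append(a[2])
    T=observe()['time']; M=np.array([PH(q-T)[0] for q in t]); th=np.array(th)
    x,*_=np.linalg.lstsq(M,th,rcond=None)
    return T,x,th,n,th-M@x
def sim(x,v,N):
    """v: 8N row speeds; returns theta list and final state"""
    x=np.array(x,float); vp=0; out=[]
    for i in range(N):
        for k in range(9):
            w=v[8*i+k] if k<8 else 0.; dt=.125 if k<8 else .2
            x=P1@x; x[1]-=B*(w-vp); x=(P2 if k<8 else P3)@x; vp=w; out.append(x[0])
    return np.r_[out,x]
P1,P2,P3=PH(LAG),PH(.125-LAG),PH(.2-LAG)
def plan(x,yt,N,wy=1.):
    n=8*N; f0=sim(x,np.zeros(n),N); J=np.array([sim([0,0],e,N) for e in np.eye(n)]).T
    zr=np.array([-s2,1.]); wt=np.ones(len(f0)-2)*1.0
    D=np.eye(n)-np.eye(n,k=-1); for_y=np.cumsum(np.eye(n),0)
    rows=[J[:-2]*wt[:,None],200*(zr@J[-2:])[None],10*J[-2:-1],np.ones((1,n))*.125*200,.25*D,.15*np.eye(n)]
    rhs=[-f0[:-2]*wt,[-200*(zr@f0[-2:])],[-10*f0[-2]],[200*yt],np.zeros(n),np.zeros(n)]
    v=lsq_linear(np.vstack(rows),np.concatenate(rhs),bounds=(-.4,.4)).x
    return v,f0+J@v
if __name__=='__main__':
    yt=float(sys.argv[1]); N=int(sys.argv[2]) if len(sys.argv)>2 else 2
    T,x,th,n,r=look(); s,p,R=state(); H,sx,sy=frame(p,R)
    print('t %.2f th %s n %s res %s'%(T,th.round(3),n,r.round(4)))
    print('TCP',p.round(4),'heading %.2f'%(np.degrees(yaw_of(R))%360-180),'hinge',H.round(3),'th %.3f om %.3f unst %.4f'%(x[0],x[1],(x[1]-s2*x[0])/(s1-s2)))
    v,f=plan(x,yt,N); print('ty',(-np.cumsum(v[:8])*.125/.04).round(2).tolist(),'pred th',f[:9].round(3).tolist(),'max %.3f'%abs(f[:-2]).max())
    open('log.txt','a').write(json.dumps([T,x.tolist(),p.tolist()])+'\n')
E
python3 -m crank '[{"fingers":-1,"tx":-0.25,"ty":0,"tz":0,"roll":0},{"fingers":-1,"tx":-0.5,"ty":-0.1,"tz":0,"roll":0},{"fingers":-1,"tx":-0.75,"ty":-0.35,"tz":0,"roll":0},{"fingers":-1,"tx":-0.75,"ty":-0.8,"tz":0,"roll":0},{"fingers":-1,"tx":-0.75,"ty":-1.3,"tz":0,"roll":0},{"fingers":-1,"tx":-0.75,"ty":-1.8,"tz":0,"roll":0},{"fingers":-1,"tx":-0.75,"ty":-2.2,"tz":0,"roll":0},{"fingers":-1,"tx":-0.75,"ty":-2.5,"tz":0,"roll":0}]' 50
python3 bal.py 0 2
```

```text
time: 4.2
tool_pos: [0.4734, -0.0712, 0.0888]
tool_rot: [-0.052, 1.57, 2.988]
contact_force: [0.1, 0.0, -8.2]
opening: 0.0237
t 4.40 th [0.287 0.295 0.299 0.287] n [140, 129, 133, 135] res [-0.0059  0.0051  0.0083 -0.0074]
TCP [ 0.4736 -0.0726  0.0889] heading -5.83 hinge [ 0.618 -0.087  0.115] th 0.300 om 0.151 unst 0.2260
ty [-1.25, -2.5, -3.75, -5.0, -6.25, -7.5, -8.75, -10.0] pred th [0.253, 0.209, 0.185, 0.174, 0.176, 0.188, 0.21, 0.242, 0.443] max 2.497
```

```bash
python3 -m crank '[{"fingers":-1,"tx":0,"ty":0,"tz":0,"roll":0},{"fingers":-1,"tx":0,"ty":0,"tz":0,"roll":0},{"fingers":-1,"tx":0,"ty":0,"tz":0,"roll":0},{"fingers":-1,"tx":0,"ty":1.28,"tz":0,"roll":0},{"fingers":-1,"tx":0,"ty":2.56,"tz":0,"roll":0},{"fingers":-1,"tx":0,"ty":2.56,"tz":0,"roll":0},{"fingers":-1,"tx":0,"ty":2.56,"tz":0,"roll":0},{"fingers":-1,"tx":0,"ty":2.56,"tz":0,"roll":0}]' 50
python3 bal.py 0 2
```

```text
time: 5.4
tool_pos: [0.4629, -0.1735, 0.0888]
tool_rot: [-0.549, 1.57, 2.491]
contact_force: [-0.0, -0.6, -7.8]
opening: 0.0238
t 5.60 th [0.117 0.092 0.08  0.082] n [146, 134, 133, 137] res [ 0.0057 -0.0061 -0.0056  0.0059]
TCP [ 0.4631 -0.1737  0.089 ] heading -5.79 hinge [ 0.607 -0.188  0.115] th 0.067 om -0.166 unst 0.0032
ty [-0.16, -0.24, -0.24, -0.2, -0.14, -0.09, -0.04, 0.0] pred th [0.04, 0.021, 0.012, 0.009, 0.009, 0.008, 0.008, 0.008, 0.005] max 0.040
```

```bash
python3 -m crank '[{"fingers":-1,"tx":0,"ty":-0.16,"tz":0,"roll":0},{"fingers":-1,"tx":0,"ty":-0.24,"tz":0,"roll":0},{"fingers":-1,"tx":0,"ty":-0.24,"tz":0,"roll":0},{"fingers":-1,"tx":0,"ty":-0.2,"tz":0,"roll":0},{"fingers":-1,"tx":0,"ty":-0.14,"tz":0,"roll":0},{"fingers":-1,"tx":0,"ty":-0.09,"tz":0,"roll":0},{"fingers":-1,"tx":0,"ty":-0.04,"tz":0,"roll":0},{"fingers":-1,"tx":0,"ty":0,"tz":0,"roll":0}]' 50
python3 bal.py 0 2
```

```text
time: 6.6
tool_pos: [0.463, -0.1747, 0.0889]
tool_rot: [1.881, 1.571, -1.363]
contact_force: [0.4, -0.1, -8.4]
opening: 0.0241
t 6.80 th [-0.023 -0.043 -0.049 -0.043] n [139, 133, 133, 142] res [ 0.0064 -0.007  -0.0061  0.0066]
TCP [ 0.463  -0.1744  0.0889] heading -5.87 hinge [ 0.607 -0.189  0.115] th -0.057 om -0.143 unst -0.0701
ty [1.25, 2.5, 3.61, 4.22, 4.4, 4.3, 3.99, 3.46] pred th [-0.001, 0.065, 0.118, 0.139, 0.133, 0.113, 0.086, 0.052, 0.062] max 0.139
```

```bash
sed -i "s/a=theta(c,im,d,p,R); t.append/a=list(theta(c,im,d,p,R)); a[0]=a[0]*1.07-.013 if c=='top' else a[0]; t.append/" bal.py
python3 - <<'E'
from bal import *
for u0 in((-.063,-.145),):
  for yt,N in((0,3),(-.04,2),(-.08,2),(-.08,3),(-.05,3)):
    v,f=plan(u0,yt,N); y=np.cumsum(v)*.125; print(yt,N,'ty',(-y[:8]/.04).round(2).tolist(),'ymin',y.min().round(3),'th',f[:9].round(3),abs(f[:-2]).max().round(3))
E
```

```text
0 3 ty [1.25, 2.39, 3.14, 3.59, 3.85, 4.01, 4.11, 4.13] ymin -0.165 th [-0.007  0.052  0.081  0.087  0.083  0.076  0.069  0.062  0.056] 0.087
-0.04 2 ty [1.25, 2.5, 3.56, 4.15, 4.38, 4.36, 4.16, 3.79] ymin -0.175 th [-0.007  0.058  0.107  0.125  0.12   0.103  0.081  0.053  0.057] 0.125
-0.08 2 ty [1.25, 2.5, 3.35, 3.8, 4.0, 4.05, 3.99, 3.81] ymin -0.162 th [-0.007  0.058  0.094  0.102  0.094  0.081  0.065  0.047  0.044] 0.102
-0.08 3 ty [1.13, 2.17, 2.88, 3.33, 3.63, 3.87, 4.06, 4.2] ymin -0.168 th [-0.014  0.037  0.063  0.069  0.066  0.062  0.058  0.055  0.042] 0.069
-0.05 3 ty [1.18, 2.26, 2.98, 3.42, 3.71, 3.92, 4.08, 4.17] ymin -0.167 th [-0.011  0.043  0.07   0.076  0.073  0.067  0.062  0.058  0.047] 0.076
```

```bash
python3 - <<'E'
s=open('bal.py').read()
s=s.replace("def plan(x,yt,N,wy=1.):","def plan(x,yt,N,lo=-9,hi=9):")
s=s.replace("    v=lsq_linear(np.vstack(rows),np.concatenate(rhs),bounds=(-.4,.4)).x\n","    Q=D/.125  # v = Q y\n    v=Q@lsq_linear(np.vstack(rows)@Q,np.concatenate(rhs),bounds=(lo,hi)).x\n")
s=s.replace("plan(x,yt,N); print","plan(x,yt,N,*map(float,sys.argv[3:5])); print")
open('bal.py','w').write(s)
E
python3 - <<'E'
from bal import *
x=(-.063,-.145)
for yt,N,lo in((0,3,-.12),(-.05,3,-.12),(-.1,2,-.12),(-.05,3,-.13),(0,4,-.14)):
    v,f=plan(x,yt,N,lo,.1); y=np.cumsum(v)*.125; print(yt,N,'ty',(-y[:8]/.04).round(2).tolist(),'vmax',abs(v).max().round(2),'y',y[8:].round(2),'th',f[:9].round(3),abs(f[:-2]).max().round(3))
E
```

```text
0 3 ty [3.0, 3.0, 3.0, 3.0, 3.0, 3.0, 3.0, 3.0] vmax 0.96 y [-0.12 -0.12 -0.12 -0.12 -0.12 -0.12 -0.12 -0.12 -0.11 -0.09 -0.07 -0.04
 -0.01  0.01  0.02 -0.  ] th [0.097 0.104 0.076 0.055 0.041 0.031 0.024 0.019 0.016] 0.104
-0.05 3 ty [2.91, 3.0, 3.0, 3.0, 3.0, 3.0, 3.0, 3.0] vmax 0.93 y [-0.12 -0.12 -0.12 -0.12 -0.12 -0.12 -0.12 -0.12 -0.11 -0.09 -0.08 -0.06
 -0.05 -0.04 -0.04 -0.05] th [0.092 0.104 0.076 0.055 0.04  0.03  0.023 0.018 0.013] 0.104
-0.1 2 ty [2.89, 3.0, 3.0, 3.0, 3.0, 3.0, 3.0, 3.0] vmax 0.92 y [-0.12 -0.12 -0.12 -0.12 -0.12 -0.11 -0.1  -0.1 ] th [0.091 0.103 0.076 0.055 0.04  0.029 0.022 0.017 0.013] 0.103
-0.05 3 ty [1.97, 3.14, 3.25, 3.25, 3.25, 3.25, 3.25, 3.25] vmax 0.63 y [-0.13 -0.13 -0.13 -0.13 -0.13 -0.12 -0.12 -0.1  -0.09 -0.08 -0.07 -0.06
 -0.05 -0.04 -0.04 -0.05] th [0.035 0.103 0.093 0.069 0.051 0.038 0.03  0.024 0.019] 0.103
0 4 ty [1.47, 2.68, 3.31, 3.5, 3.5, 3.5, 3.5, 3.5] vmax 0.47 y [-0.14 -0.14 -0.14 -0.14 -0.14 -0.14 -0.13 -0.12 -0.11 -0.1  -0.1  -0.09
 -0.08 -0.07 -0.05 -0.04 -0.03 -0.02 -0.01 -0.    0.    0.01  0.01 -0.  ] th [0.006 0.071 0.093 0.084 0.063 0.047 0.036 0.028 0.021] 0.093
```

```bash
python3 -m crank '[{"fingers":-1,"tx":0,"ty":1.5,"tz":0,"roll":0},{"fingers":-1,"tx":0,"ty":2.8,"tz":0,"roll":0},{"fingers":-1,"tx":0,"ty":3.3,"tz":0,"roll":0},{"fingers":-1,"tx":0,"ty":3.4,"tz":0,"roll":0},{"fingers":-1,"tx":0,"ty":3.4,"tz":0,"roll":0},{"fingers":-1,"tx":0,"ty":3.4,"tz":0,"roll":0},{"fingers":-1,"tx":0,"ty":3.4,"tz":0,"roll":0},{"fingers":-1,"tx":0,"ty":3.4,"tz":0,"roll":0}]' 50
python3 bal.py 0.13 3 -.03 .2
python3 - <<'E'
from bal import *
L=[json.loads(l) for l in open('log.txt')]; x=L[-1][1]
a=np.array([1.5,1.3,.5,.1,0,0,0,0])*-.32
print('predicted from last est',sim((-.063,-.145),a,1)[-2:])
E
```

```text
time: 7.8
tool_pos: [0.4493, -0.3092, 0.089]
tool_rot: [-2.433, 1.571, 0.607]
contact_force: [-0.5, -0.0, -8.7]
opening: 0.0235
t 8.00 th [ 0.011 -0.005 -0.005 -0.007] n [141, 123, 121, 148] res [ 0.0042 -0.0062 -0.0008  0.0027]
TCP [ 0.4492 -0.3096  0.089 ] heading -5.85 hinge [ 0.593 -0.324  0.115] th -0.015 om -0.101 unst -0.0332
ty [0.75, 0.75, 0.75, 0.75, 0.75, 0.75, 0.75, 0.75] pred th [0.018, 0.013, -0.002, -0.014, -0.025, -0.037, -0.049, -0.063, -0.09] max 3.787
predicted from last est [ 0.01422103 -0.02882598]
```

```bash
sed -i "s/    T=observe()\['time'\]; M=/    th=[q-BIAS for q in th]; T=observe()['time']; M=/; s/LAG=.025/LAG=.025; BIAS=.012/" bal.py; python3 - <<'E'
from bal import *
x=(-.027,-.101)
for yt,N,lo in((.135,4,-.07),(.135,4,-.085),(.135,3,-.085),(0,3,-.08)):
    v,f=plan(x,yt,N,lo,.2); y=np.cumsum(v)*.125; print(yt,N,'ty',(-y[:8]/.04).round(2).tolist(),'vmax',abs(v).max().round(2),'y',y[8:].round(2),'th',f[:9].round(3),abs(f[:-2]).max().round(3))
E
```

```text
0.135 4 ty [1.42, 1.75, 1.75, 1.75, 1.75, 1.75, 1.75, 1.75] vmax 0.45 y [-0.07 -0.07 -0.07 -0.07 -0.07 -0.07 -0.07 -0.06 -0.04 -0.03 -0.01 -0.
  0.01  0.03  0.05  0.07  0.09  0.1   0.12  0.13  0.14  0.15  0.15  0.13] th [0.045 0.065 0.051 0.038 0.029 0.023 0.019 0.016 0.015] 0.065
0.135 4 ty [0.81, 1.51, 1.92, 2.09, 2.12, 2.12, 2.12, 2.12] vmax 0.26 y [-0.08 -0.08 -0.07 -0.07 -0.06 -0.05 -0.04 -0.03 -0.01  0.    0.02  0.03
  0.04  0.05  0.07  0.09  0.1   0.11  0.12  0.13  0.14  0.14  0.14  0.13] th [0.009 0.045 0.06  0.059 0.049 0.041 0.035 0.032 0.032] 0.06
0.135 3 ty [1.14, 1.92, 2.12, 2.12, 2.12, 2.12, 2.12, 2.12] vmax 0.36 y [-0.08 -0.07 -0.05 -0.04 -0.02 -0.    0.02  0.05  0.07  0.09  0.11  0.13
  0.14  0.15  0.15  0.13] th [0.028 0.072 0.076 0.063 0.053 0.047 0.046 0.047 0.054] 0.076
0 3 ty [0.84, 1.54, 1.9, 2.0, 2.0, 2.0, 2.0, 2.0] vmax 0.27 y [-0.08 -0.08 -0.07 -0.07 -0.06 -0.06 -0.05 -0.04 -0.03 -0.02 -0.01 -0.
  0.    0.01  0.01 -0.  ] th [0.011 0.047 0.059 0.053 0.041 0.032 0.027 0.023 0.021] 0.059
```

```bash
python3 -m crank '[{"fingers":-1,"tx":-0.5,"ty":1.2,"tz":0,"roll":0},{"fingers":-1,"tx":-1.0,"ty":1.8,"tz":0,"roll":0},{"fingers":-1,"tx":-1.5,"ty":1.95,"tz":0,"roll":0},{"fingers":-1,"tx":-1.6,"ty":2.0,"tz":0,"roll":0},{"fingers":-1,"tx":-1.6,"ty":2.0,"tz":0,"roll":0},{"fingers":-1,"tx":-1.6,"ty":2.0,"tz":0,"roll":0},{"fingers":-1,"tx":-1.6,"ty":2.0,"tz":0,"roll":0},{"fingers":-1,"tx":-1.6,"ty":2.0,"tz":0,"roll":0}]' 50
python3 bal.py 0.21 4 -.03 .25
python3 - <<'E'
from bal import *
a=np.array([1.2,.6,.15,.05,0,0,0,0])*-.32
print('predicted from last est',sim((-.027,-.101),a,1)[-2:])
E
```

```text
time: 9.0
tool_pos: [0.441, -0.389, 0.1526]
tool_rot: [-0.68, 1.57, 2.359]
contact_force: [-0.5, -0.5, -7.7]
opening: 0.0236
t 9.20 th [ 0.016  0.009 -0.001  0.011] n [173, 127, 126, 175] res [ 0.0035 -0.0015 -0.008   0.006 ]
TCP [ 0.441  -0.3892  0.1529] heading -5.86 hinge [ 0.585 -0.404  0.179] th 0.002 om -0.045 unst -0.0092
ty [0.31, 0.57, 0.7, 0.75, 0.75, 0.72, 0.65, 0.51] pred th [0.016, 0.029, 0.035, 0.035, 0.033, 0.031, 0.028, 0.023, 0.031] max 0.035
predicted from last est [0.03792098 0.02989075]
```

```bash
cat > est.py <<'E'
# batch estimate over the last cycles: hist.json = list of [ty rows before the look, [(t,th,cam)...]]
import sys,json,numpy as np
import bal; from bal import *
from scipy.optimize import least_squares
def run(H,K):
    H=H[-K:]
    def prop(x,P,v):
        vp=0
        for k in range(8):
            x=P['1']@x; x[1]-=P['B']*(v[k]-vp); x=P['2']@x; vp=v[k]
        x=P['1']@x; x[1]+=P['B']*vp; return P['m']@x   # to the first picture + LAG handled below
    def model(q):
        KNq,b,Bq=q[0],q[1],q[2]; Aq=np.array([[0,1],[KNq,-C]]); E=lambda t:expm(Aq*t)
        P={'1':E(LAG),'2':E(.125-LAG),'m':E(-LAG),'B':Bq}; x=np.array(q[3:5]); r=[]; w=q[5:]
        for i,(ty,ms) in enumerate(H):
            if i: x=prop(x,P,-np.diff(np.r_[0,ty])*.32); x[1]+=w[i-1]
            t0=ms[0][0]
            for t,th,c in ms: r.append((th-b-(E(t-t0)@x)[0])/.006)
            x=E(.2)@x
        return np.array(r),x,E
    q0=np.r_[4.15,.015,1.962,0,0,np.zeros(len(H)-1)]
    sg=np.r_[.8,.015,.08,9,9,np.full(len(H)-1,.02)]
    s=least_squares(lambda q:np.r_[model(q)[0],(q-q0)/sg],q0)
    return s.x,model(s.x)[1],model(s.x)[0]*.006
if __name__=='__main__':
    # est.py TYROWS YT N lo hi
    ty=json.loads(sys.argv[1]); H=json.load(open('hist.json')); T0=observe()['time']
    ms=[]
    for c in('top','scene','scene','top'):
        s,p,R=state(); im,d=read_camera(c); a=theta(c,im,d,p,R)[0]; ms.append([s['time'],a*1.07-.013 if c=='top' else a,c])
    H.append([ty,ms]); json.dump(H,open('hist.json','w'))
    q,x,r=run(H,6); s,p,R=state(); Hh,sx,sy=frame(p,R)
    print('t %.2f'%s['time'],'TCP',p.round(4),'head %.2f'%(np.degrees(yaw_of(R))%360-180),'th meas',[round(m[1],3) for m in ms])
    print('KN %.2f b %.4f B %.3f w %s res %s'%(q[0],q[1],q[2],q[5:].round(3),r[-4:].round(3)))
    bal.KN,bal.B=q[0],q[2]; bal.A=np.array([[0,1],[q[0],-C]]); bal.s1,bal.s2=np.sort(np.linalg.eigvals(bal.A).real)[::-1]; bal.P1,bal.P2,bal.P3=[bal.PH(u) for u in(LAG,.125-LAG,.2-LAG)]
    x[:]=x; print('phi %.4f om %.4f unst %.4f -> %s'%(x[0],x[1],(x[1]-bal.s2*x[0])/(bal.s1-bal.s2),x.round(4).tolist()))
    v,f=bal.plan(x,float(sys.argv[2]),int(sys.argv[3]),*map(float,sys.argv[4:6])); y=np.cumsum(v)*.125
    print('ty',(-y[:8]/.04).round(2).tolist(),'then y',y[8::4].round(3).tolist(),'th',f[:9].round(3).tolist(),'max %.3f'%abs(f[:-2]).max())
E
python3 - <<'E'
import json
def m(t,a,corr,bias): 
    o=[]
    for i,(q,c) in enumerate(zip(a,('top','scene','scene','top'))):
        o.append([t-.2+.05*i,(q*1.07-.013 if corr and c=='top' else q)+bias,c])
    return o
H=[[[0]*8,m(5.6,[.117,.092,.08,.082],1,0)],
[[-.16,-.24,-.24,-.2,-.14,-.09,-.04,0],m(6.8,[-.023,-.043,-.049,-.043],1,0)],
[[1.5,2.8,3.3,3.4,3.4,3.4,3.4,3.4],m(8.0,[.011,-.005,-.005,-.007],0,0)],
[[1.2,1.8,1.95,2,2,2,2,2],m(9.2,[.016,.009,-.001,.011],0,.012)]]
json.dump(H,open('hist.json','w'))
from est import *
q,x,r=run(H,6); print(q.round(4),x,r.round(3).reshape(-1,4))
bal.KN,bal.B=q[0],q[2]; bal.A=np.array([[0,1],[q[0],-C]]); bal.s1,bal.s2=np.sort(np.linalg.eigvals(bal.A).real)[::-1]; bal.P1,bal.P2,bal.P3=[bal.PH(u) for u in(LAG,.125-LAG,.2-LAG)]
print('u',(x[1]-bal.s2*x[0])/(bal.s1-bal.s2))
for yt,N,lo in((.21,4,-.05),(.21,4,-.03),(.21,5,-.05)):
    v,f=bal.plan(x,yt,N,lo,.25); y=np.cumsum(v)*.125; print(yt,N,'ty',(-y[:8]/.04).round(2).tolist(),'y',y[8::2].round(2),'th',f[:9].round(3),abs(f[:-2]).max().round(3))
E
```

```text
[ 3.7702e+00  1.6500e-02  1.9777e+00  9.1200e-02 -2.7120e-01  6.8000e-03
 -9.7000e-03 -2.2000e-03] [-4.79631463e-05 -3.22724057e-02] [[ 0.005 -0.003 -0.004  0.001]
 [-0.     0.     0.    -0.004]
 [ 0.005 -0.005  0.001  0.004]
 [ 0.004 -0.001 -0.009  0.005]]
u -0.008009014913990802
0.21 4 ty [0.31, 0.57, 0.71, 0.76, 0.75, 0.71, 0.62, 0.48] y [-0.01  0.01  0.03  0.05  0.08  0.1   0.13  0.15  0.18  0.2   0.22  0.22] th [0.015 0.03  0.037 0.038 0.036 0.033 0.029 0.024 0.032] 0.038
0.21 4 ty [0.31, 0.57, 0.71, 0.75, 0.75, 0.7, 0.62, 0.49] y [-0.01  0.01  0.03  0.05  0.08  0.1   0.13  0.15  0.18  0.2   0.22  0.22] th [0.015 0.03  0.036 0.037 0.035 0.033 0.029 0.024 0.033] 0.037
0.21 5 ty [0.22, 0.42, 0.53, 0.59, 0.61, 0.6, 0.57, 0.5] y [-0.02 -0.    0.01  0.02  0.04  0.06  0.08  0.1   0.12  0.14  0.16  0.17
  0.19  0.2   0.21  0.22] th [0.01  0.02  0.025 0.026 0.025 0.023 0.021 0.019 0.023] 0.026
```

```bash
python3 -m crank '[{"fingers":-1,"tx":0,"ty":0.32,"tz":0,"roll":0},{"fingers":-1,"tx":0,"ty":0.58,"tz":0,"roll":0},{"fingers":-1,"tx":0,"ty":0.72,"tz":0,"roll":0},{"fingers":-1,"tx":0,"ty":0.76,"tz":0,"roll":0},{"fingers":-1,"tx":0,"ty":0.75,"tz":0,"roll":0},{"fingers":-1,"tx":0,"ty":0.7,"tz":0,"roll":0},{"fingers":-1,"tx":0,"ty":0.62,"tz":0,"roll":0},{"fingers":-1,"tx":0,"ty":0.48,"tz":0,"roll":0}]' 50
python3 est.py '[0.32,0.58,0.72,0.76,0.75,0.7,0.62,0.48]' 0.23 3 -.04 .27
```

```text
time: 10.2
tool_pos: [0.4391, -0.4079, 0.153]
tool_rot: [2.475, 1.571, -0.769]
contact_force: [0.2, -0.4, -8.0]
opening: 0.0239
t 10.40 TCP [ 0.4391 -0.4082  0.153 ] head -5.84 th meas [np.float64(0.014), np.float64(0.01), np.float64(0.01), np.float64(0.016)]
KN 3.62 b 0.0185 B 1.989 w [ 0.009 -0.004 -0.011 -0.   ] res [ 0.002 -0.003 -0.003  0.003]
phi -0.0048 om 0.0041 unst -0.0020 -> [-0.0048, 0.0041]
ty [0.49, 0.85, 0.98, 0.96, 0.84, 0.64, 0.37, 0.0] then y [0.019, 0.088, 0.177, 0.239] th [0.025, 0.051, 0.062, 0.061, 0.056, 0.048, 0.038, 0.025, 0.045] max 0.062
```

```bash
python3 -m crank '[{"fingers":-1,"tx":0,"ty":0.5,"tz":0,"roll":0},{"fingers":-1,"tx":0,"ty":0.87,"tz":0,"roll":0},{"fingers":-1,"tx":0,"ty":1.0,"tz":0,"roll":0},{"fingers":-1,"tx":0,"ty":0.98,"tz":0,"roll":0},{"fingers":-1,"tx":0,"ty":0.86,"tz":0,"roll":0},{"fingers":-1,"tx":0,"ty":0.65,"tz":0,"roll":0},{"fingers":-1,"tx":0,"ty":0.38,"tz":0,"roll":0},{"fingers":-1,"tx":0,"ty":0,"tz":0,"roll":0}]' 50
python3 est.py '[0.5,0.87,1.0,0.98,0.86,0.65,0.38,0]' 0.23 2 -.05 .28
```

```text
time: 11.4
tool_pos: [0.4391, -0.4073, 0.153]
tool_rot: [2.591, 1.571, -0.653]
contact_force: [0.7, 1.2, -8.7]
opening: 0.0239
t 11.60 TCP [ 0.4393 -0.408   0.1532] head -5.81 th meas [np.float64(0.026), np.float64(0.029), np.float64(0.035), np.float64(0.042)]
KN 3.52 b 0.0191 B 1.990 w [ 0.01  -0.001 -0.009 -0.006 -0.001] res [ 0.001 -0.002 -0.001  0.001]
phi 0.0277 om 0.1054 unst 0.0447 -> [0.0277, 0.1054]
ty [0.04, -0.08, -0.36, -0.74, -1.19, -1.72, -2.36, -3.11] then y [0.154, 0.241] th [0.043, 0.05, 0.046, 0.037, 0.025, 0.011, -0.009, -0.035, 0.001] max 0.081
```

```bash
python3 -m crank '[{"fingers":-1,"tx":0,"ty":0,"tz":0,"roll":0},{"fingers":-1,"tx":0,"ty":-0.1,"tz":0,"roll":0},{"fingers":-1,"tx":0,"ty":-0.36,"tz":0,"roll":0},{"fingers":-1,"tx":0,"ty":-0.74,"tz":0,"roll":0},{"fingers":-1,"tx":0,"ty":-1.2,"tz":0,"roll":0},{"fingers":-1,"tx":0,"ty":-1.74,"tz":0,"roll":0},{"fingers":-1,"tx":0,"ty":-2.36,"tz":0,"roll":0},{"fingers":-1,"tx":0,"ty":-3.1,"tz":0,"roll":0}]' 50
python3 est.py '[0,-0.1,-0.36,-0.74,-1.2,-1.74,-2.36,-3.1]' 0.108 2 -.05 .18
```

```text
time: 12.6
tool_pos: [0.4518, -0.2832, 0.1531]
tool_rot: [2.747, 1.57, -0.497]
contact_force: [0.9, 0.0, -8.0]
opening: 0.0242
t 12.80 TCP [ 0.452  -0.2838  0.1533] head -5.76 th meas [np.float64(-0.023), np.float64(-0.028), np.float64(-0.014), np.float64(0.021)]
KN 3.87 b 0.0217 B 1.986 w [ 0.001 -0.005 -0.003 -0.002  0.005] res [ 0.007 -0.012 -0.01   0.014]
phi -0.0042 om 0.2022 unst 0.0467 -> [-0.0042, 0.2022]
ty [-0.57, -1.14, -1.58, -1.9, -2.14, -2.35, -2.54, -2.71] then y [0.112, 0.112] th [-0.015, -0.033, -0.043, -0.045, -0.042, -0.04, -0.038, -0.038, -0.023] max 0.045
```

```bash
python3 -m crank '[{"fingers":-1,"tx":0.1,"ty":-0.57,"tz":0,"roll":0},{"fingers":-1,"tx":0.3,"ty":-1.14,"tz":0,"roll":0},{"fingers":-1,"tx":0.5,"ty":-1.58,"tz":0,"roll":0},{"fingers":-1,"tx":0.7,"ty":-1.9,"tz":0,"roll":0},{"fingers":-1,"tx":0.9,"ty":-2.14,"tz":0,"roll":0},{"fingers":-1,"tx":1.1,"ty":-2.35,"tz":0,"roll":0},{"fingers":-1,"tx":1.25,"ty":-2.54,"tz":0,"roll":0},{"fingers":-1,"tx":1.35,"ty":-2.72,"tz":0,"roll":0}]' 50
python3 est.py '[-0.57,-1.14,-1.58,-1.9,-2.14,-2.35,-2.54,-2.72]' 0.0 3 -.08 .08
```

```text
time: 13.8
tool_pos: [0.4628, -0.1765, 0.0985]
tool_rot: [0.73, 1.571, -2.514]
contact_force: [-0.1, -0.0, -7.8]
opening: 0.0239
t 14.00 TCP [ 0.463  -0.1769  0.099 ] head -5.85 th meas [np.float64(0.01), np.float64(0.013), np.float64(0.027), np.float64(0.032)]
KN 3.51 b 0.0191 B 1.982 w [-0.008 -0.005 -0.001  0.013  0.002] res [ 0.001 -0.004  0.003  0.001]
phi 0.0184 om 0.1314 unst 0.0454 -> [0.0184, 0.1314]
ty [-1.36, -2.0, -2.0, -2.0, -2.0, -2.0, -2.0, -2.0] then y [0.08, 0.079, 0.041, -0.004] th [-0.048, -0.083, -0.069, -0.052, -0.04, -0.031, -0.025, -0.022, -0.019] max 0.083
```

```bash
python3 -m crank '[{"fingers":-1,"tx":0,"ty":-1.36,"tz":0,"roll":0},{"fingers":-1,"tx":0,"ty":-2.0,"tz":0,"roll":0},{"fingers":-1,"tx":0,"ty":-2.05,"tz":0,"roll":0},{"fingers":-1,"tx":0,"ty":-2.05,"tz":0,"roll":0},{"fingers":-1,"tx":0,"ty":-2.05,"tz":0,"roll":0},{"fingers":-1,"tx":0,"ty":-2.05,"tz":0,"roll":0},{"fingers":-1,"tx":0,"ty":-2.05,"tz":0,"roll":0},{"fingers":-1,"tx":0,"ty":-2.05,"tz":0,"roll":0}]' 50
python3 est.py '[-1.36,-2.0,-2.05,-2.05,-2.05,-2.05,-2.05,-2.05]' -0.07 3 -.1 .04
```

```text
time: 15.0
tool_pos: [0.4711, -0.0954, 0.0989]
tool_rot: [1.421, 1.571, -1.823]
contact_force: [0.1, 0.2, -8.0]
opening: 0.024
t 15.20 TCP [ 0.4712 -0.0952  0.0989] head -5.86 th meas [np.float64(0.013), np.float64(0.024), np.float64(0.026), np.float64(0.031)]
KN 3.27 b 0.0160 B 1.975 w [-0.008 -0.004  0.004  0.007  0.006] res [-0.006  0.002  0.001  0.002]
phi 0.0151 om 0.0588 unst 0.0254 -> [0.0151, 0.0588]
ty [-1.0, -1.0, -1.0, -1.0, -1.0, -1.0, -1.0, -1.0] then y [0.04, 0.04, 0.04, 0.04] th [-0.038, -0.039, -0.028, -0.02, -0.014, -0.01, -0.006, -0.004, -0.001] max 0.081
```

```bash
sed -i 's/run(H,6)/run(H,4)/; s/q0=np.r_\[4.15,/q0=np.r_[3.8,/; s/sg=np.r_\[.8,/sg=np.r_[.4,/' est.py; python3 - <<'E'
from est import *
H=json.load(open('hist.json'))
for K in(3,4,5,10):
    q,x,r=run(H,K); bal.KN,bal.B=q[0],q[2]; bal.A=np.array([[0,1],[q[0],-C]]); bal.s1,bal.s2=np.sort(np.linalg.eigvals(bal.A).real)[::-1]; bal.P1,bal.P2,bal.P3=[bal.PH(u) for u in(LAG,.125-LAG,.2-LAG)]
    print(K,q.round(3),x.round(4),'u',((x[1]-bal.s2*x[0])/(bal.s1-bal.s2)).round(4))
    for yt,N,hi in((-.075,4,.06),(-.075,3,.07)):
        v,f=bal.plan(x,yt,N,-.1,hi); y=np.cumsum(v)*.125; print('  ',yt,N,'ty',(-y[:8]/.04).round(2).tolist(),'y',y[8::3].round(2),'th',f[:9].round(3),abs(f[:-2]).max().round(3))
E
```

```text
3 [ 3.788e+00  1.100e-02  1.972e+00 -4.100e-02  2.750e-01  2.000e-03
  5.000e-03] [0.0205 0.0645] u 0.029
   -0.075 4 ty [-0.56, -1.04, -1.33, -1.46, -1.5, -1.5, -1.5, -1.5] y [ 0.06  0.05  0.03  0.01 -0.02 -0.04 -0.07 -0.08] th [-0.005 -0.031 -0.042 -0.041 -0.036 -0.029 -0.025 -0.022 -0.021] 0.042
   -0.075 3 ty [-0.63, -1.18, -1.5, -1.66, -1.72, -1.73, -1.68, -1.57] y [ 0.05  0.03 -0.01 -0.05 -0.08 -0.07] th [-0.009 -0.039 -0.053 -0.055 -0.051 -0.046 -0.041 -0.033 -0.037] 0.055
4 [ 3.761e+00  1.200e-02  1.972e+00  1.400e-02  9.500e-02 -2.000e-03
  4.000e-03  5.000e-03] [0.0193 0.063 ] u 0.028
   -0.075 4 ty [-0.52, -0.97, -1.26, -1.41, -1.48, -1.5, -1.5, -1.5] y [ 0.06  0.05  0.03  0.01 -0.02 -0.05 -0.07 -0.08] th [-0.004 -0.027 -0.038 -0.04  -0.036 -0.031 -0.027 -0.024 -0.023] 0.04
   -0.075 3 ty [-0.62, -1.15, -1.46, -1.62, -1.67, -1.68, -1.63, -1.52] y [ 0.05  0.02 -0.01 -0.05 -0.08 -0.07] th [-0.01  -0.039 -0.052 -0.054 -0.051 -0.045 -0.04  -0.033 -0.037] 0.054
5 [ 3.540e+00  1.500e-02  1.981e+00 -2.000e-03 -8.000e-03 -1.100e-02
  3.000e-03  9.000e-03  6.000e-03] [0.016  0.0594
[... 198 characters left out ...]
27] 0.036
   -0.075 3 ty [-0.58, -1.08, -1.38, -1.52, -1.57, -1.56, -1.51, -1.4] y [ 0.05  0.02 -0.01 -0.05 -0.08 -0.07] th [-0.012 -0.039 -0.052 -0.054 -0.05  -0.045 -0.039 -0.033 -0.036] 0.054
10 [ 3.403  0.017  1.989  0.09  -0.265  0.004 -0.005 -0.012 -0.009 -0.004
  0.008  0.012  0.006] [0.0137 0.0571] u 0.0236
   -0.075 4 ty [-0.42, -0.79, -1.04, -1.18, -1.27, -1.33, -1.37, -1.38] y [ 0.05  0.04  0.03  0.   -0.02 -0.05 -0.07 -0.08] th [-0.004 -0.024 -0.033 -0.035 -0.034 -0.032 -0.03  -0.028 -0.027] 0.035
   -0.075 3 ty [-0.56, -1.03, -1.31, -1.44, -1.48, -1.48, -1.43, -1.32] y [ 0.04  0.02 -0.01 -0.05 -0.08 -0.07] th [-0.013 -0.04  -0.052 -0.053 -0.049 -0.044 -0.039 -0.032 -0.036] 0.053
```

```bash
python3 -m crank '[{"fingers":-1,"tx":0,"ty":-0.55,"tz":0,"roll":0},{"fingers":-1,"tx":0,"ty":-1.0,"tz":0,"roll":0},{"fingers":-1,"tx":0,"ty":-1.3,"tz":0,"roll":0},{"fingers":-1,"tx":0,"ty":-1.45,"tz":0,"roll":0},{"fingers":-1,"tx":0,"ty":-1.5,"tz":0,"roll":0},{"fingers":-1,"tx":0,"ty":-1.5,"tz":0,"roll":0},{"fingers":-1,"tx":0,"ty":-1.5,"tz":0,"roll":0},{"fingers":-1,"tx":0,"ty":-1.5,"tz":0,"roll":0}]' 50
python3 est.py '[-0.55,-1.0,-1.3,-1.45,-1.5,-1.5,-1.5,-1.5]' -0.13 3 -.2 .04
```

```text
time: 16.2
tool_pos: [0.4773, -0.0359, 0.0989]
tool_rot: [1.958, 1.571, -1.286]
contact_force: [0.5, 0.3, -8.4]
opening: 0.0238
t 16.40 TCP [ 0.4773 -0.0357  0.0989] head -5.88 th meas [np.float64(0.001), np.float64(0.009), np.float64(0.013), np.float64(0.003)]
KN 3.80 b 0.0099 B 1.970 w [-0.001  0.009 -0.001] res [-0.003  0.004  0.005 -0.006]
phi 0.0002 om 0.0279 unst 0.0070 -> [0.0002, 0.0279]
ty [-0.35, -0.63, -0.76, -0.79, -0.75, -0.66, -0.52, -0.32] then y [0.002, -0.04, -0.096, -0.135] th [-0.017, -0.034, -0.041, -0.041, -0.038, -0.033, -0.027, -0.02, -0.03] max 0.041
```

```bash
python3 -m crank '[{"fingers":-1,"tx":0,"ty":-0.35,"tz":0,"roll":0},{"fingers":-1,"tx":0,"ty":-0.63,"tz":0,"roll":0},{"fingers":-1,"tx":0,"ty":-0.76,"tz":0,"roll":0},{"fingers":-1,"tx":0,"ty":-0.79,"tz":0,"roll":0},{"fingers":-1,"tx":0,"ty":-0.75,"tz":0,"roll":0},{"fingers":-1,"tx":0,"ty":-0.66,"tz":0,"roll":0},{"fingers":-1,"tx":0,"ty":-0.52,"tz":0,"roll":0},{"fingers":-1,"tx":0,"ty":-0.32,"tz":0,"roll":0}]' 50
python3 est.py '[-0.35,-0.63,-0.76,-0.79,-0.75,-0.66,-0.52,-0.32]' -0.14 2 -.2 .04
```

```text
time: 17.4
tool_pos: [0.4785, -0.0235, 0.0989]
tool_rot: [1.385, 1.571, -1.859]
contact_force: [-0.2, 0.2, -8.2]
opening: 0.024
t 17.60 TCP [ 0.4786 -0.0232  0.0989] head -5.91 th meas [np.float64(-0.021), np.float64(-0.01), np.float64(-0.013), np.float64(-0.03)]
KN 3.81 b 0.0099 B 1.961 w [ 0.009 -0.005  0.002] res [-0.008  0.006  0.007 -0.005]
phi -0.0382 om -0.0815 unst -0.0445 -> [-0.0382, -0.0815]
ty [0.44, 0.9, 1.26, 1.56, 1.83, 2.1, 2.39, 2.71] then y [-0.119, -0.145] th [-0.023, -0.003, 0.008, 0.013, 0.016, 0.018, 0.023, 0.03, 0.012] max 0.030
```

```bash
python3 -m crank '[{"fingers":-1,"tx":0,"ty":0.44,"tz":0,"roll":0},{"fingers":-1,"tx":0,"ty":0.9,"tz":0,"roll":0},{"fingers":-1,"tx":0,"ty":1.26,"tz":0,"roll":0},{"fingers":-1,"tx":0,"ty":1.56,"tz":0,"roll":0},{"fingers":-1,"tx":0,"ty":1.83,"tz":0,"roll":0},{"fingers":-1,"tx":0,"ty":2.1,"tz":0,"roll":0},{"fingers":-1,"tx":0,"ty":2.39,"tz":0,"roll":0},{"fingers":-1,"tx":0,"ty":2.71,"tz":0,"roll":0}]' 50
python3 est.py '[0.44,0.9,1.26,1.56,1.83,2.1,2.39,2.71]' -0.03 2 -.1 .08
```

```text
time: 18.6
tool_pos: [0.4674, -0.1313, 0.0989]
tool_rot: [1.396, 1.571, -1.847]
contact_force: [0.4, -0.3, -8.2]
opening: 0.024
t 18.80 TCP [ 0.4674 -0.1308  0.0989] head -5.91 th meas [np.float64(0.053), np.float64(0.06), np.float64(0.055), np.float64(0.042)]
KN 3.79 b 0.0098 B 1.972 w [-0.006  0.01   0.003] res [-0.007  0.005  0.005 -0.003]
phi 0.0320 om -0.0673 unst 0.0039 -> [0.032, -0.0673]
ty [-0.27, -0.45, -0.5, -0.46, -0.38, -0.27, -0.12, 0.05] then y [-0.009, -0.032] th [0.009, -0.009, -0.016, -0.016, -0.013, -0.009, -0.003, 0.003, -0.004] max 0.020
```

```bash
python3 -m crank '[{"fingers":-1,"tx":0,"ty":-0.25,"tz":0,"roll":0},{"fingers":-1,"tx":0,"ty":-0.42,"tz":0,"roll":0},{"fingers":-1,"tx":0,"ty":-0.47,"tz":0,"roll":0},{"fingers":-1,"tx":0,"ty":-0.44,"tz":0,"roll":0},{"fingers":-1,"tx":0,"ty":-0.37,"tz":0,"roll":0},{"fingers":-1,"tx":0,"ty":-0.26,"tz":0,"roll":0},{"fingers":-1,"tx":0,"ty":-0.12,"tz":0,"roll":0},{"fingers":-1,"tx":0,"ty":0.05,"tz":0,"roll":0}]' 50
python3 est.py '[-0.25,-0.42,-0.47,-0.44,-0.37,-0.26,-0.12,0.05]' -0.03 2 -.1 .08
```

```text
time: 19.8
tool_pos: [0.4672, -0.1332, 0.0989]
tool_rot: [1.736, 1.571, -1.508]
contact_force: [-0.0, 0.8, -8.0]
opening: 0.0234
t 20.00 TCP [ 0.4672 -0.1329  0.0989] head -5.90 th meas [np.float64(0.05), np.float64(0.059), np.float64(0.057), np.float64(0.05)]
KN 3.87 b 0.0048 B 1.946 w [ 0.     0.008 -0.002] res [-0.003  0.006  0.003 -0.006]
phi 0.0524 om 0.0383 unst 0.0428 -> [0.0524, 0.0383]
ty [-2.0, -2.0, -2.0, -2.0, -2.0, -2.0, -2.0, -2.0] then y [0.08, -0.016] th [-0.06, -0.07, -0.055, -0.046, -0.04, -0.037, -0.037, -0.038, -0.045] max 0.079
```

```bash
sed -i 's/run(H,4)/run(H,3)/; s/\[3.8,.015,/[3.8,.004,/' est.py; cat > rep.py <<'E'
from est import *
H=json.load(open('hist.json')); K=int(sys.argv[1]); q,x,r=run(H,K)
bal.KN,bal.B=q[0],q[2]; bal.A=np.array([[0,1],[q[0],-C]]); bal.s1,bal.s2=np.sort(np.linalg.eigvals(bal.A).real)[::-1]; bal.P1,bal.P2,bal.P3=[bal.PH(u) for u in(LAG,.125-LAG,.2-LAG)]
print(K,q.round(3),x.round(4),'u',((x[1]-bal.s2*x[0])/(bal.s1-bal.s2)).round(4))
for a in sys.argv[2:]:
    yt,N,lo,hi=map(float,a.split(','))
    v,f=bal.plan(x,yt,int(N),lo,hi); y=np.cumsum(v)*.125; print('  ',a,'ty',(-y[:8]/.04).round(2).tolist(),'y',y[8::3].round(2),'th',f[:9].round(3),abs(f[:-2]).max().round(3))
E
for k in 2 3 5; do python3 rep.py $k -.04,3,-.1,.08 -.04,3,-.1,.1 -.04,4,-.1,.075; done
```

```text
2 [ 3.781e+00  7.000e-03  1.963e+00  5.100e-02 -9.300e-02 -2.000e-03] [0.0497 0.0334] u 0.04
   -.04,3,-.1,.08 ty [-0.95, -1.68, -1.99, -2.0, -2.0, -2.0, -2.0, -2.0] y [ 0.08  0.06  0.03 -0.02 -0.04 -0.04] th [-0.002 -0.047 -0.06  -0.051 -0.041 -0.035 -0.032 -0.03  -0.032] 0.06
   -.04,3,-.1,.1 ty [-0.8, -1.48, -1.89, -2.1, -2.2, -2.24, -2.22, -2.16] y [ 0.08  0.05  0.02 -0.02 -0.04 -0.04] th [ 0.007 -0.033 -0.052 -0.056 -0.053 -0.048 -0.043 -0.036 -0.037] 0.056
   -.04,4,-.1,.075 ty [-0.88, -1.57, -1.86, -1.87, -1.87, -1.87, -1.87, -1.87] y [ 0.07  0.07  0.06  0.04  0.02 -0.01 -0.03 -0.05] th [ 0.002 -0.039 -0.051 -0.042 -0.032 -0.025 -0.02  -0.017 -0.015] 0.051
3 [ 3.828e+00  3.000e-03  1.951e+00 -1.600e-02 -7.800e-02  5.000e-03
 -2.000e-03] [0.0546 0.0406] u 0.0449
   -.04,3,-.1,.08 ty [-1.5, -2.0, -2.0, -2.0, -2.0, -2.0, -2.0, -2.0] y [ 0.08  0.08  0.05 -0.   -0.04 -0.04] th [-0.028 -0.063 -0.053 -0.04  -0.032 -0.026 -0.023 -0.021 -0.021] 0.063
   -.04,3,-.1,.1 ty [-0.88, -1.65, -2.11, -2.35, -2.46, -2.5, -2.5, -2.43] y [ 0.09  0.06  0.03 -0.01 -0.04 -0.04] th [ 0.008 -0.036 -0.0
[... 264 characters left out ...]
61e+00  7.000e-03  1.951e+00  1.200e-02  6.900e-02 -1.200e-02
  4.000e-03  1.200e-02 -2.000e-03] [0.0503 0.0366] u 0.0409
   -.04,3,-.1,.08 ty [-1.02, -1.75, -2.0, -2.0, -2.0, -2.0, -2.0, -2.0] y [ 0.08  0.06  0.03 -0.01 -0.04 -0.04] th [-0.004 -0.049 -0.058 -0.048 -0.038 -0.032 -0.029 -0.028 -0.029] 0.058
   -.04,3,-.1,.1 ty [-0.8, -1.5, -1.92, -2.14, -2.25, -2.28, -2.27, -2.21] y [ 0.08  0.06  0.02 -0.02 -0.04 -0.04] th [ 0.008 -0.032 -0.052 -0.056 -0.052 -0.047 -0.042 -0.036 -0.037] 0.056
   -.04,4,-.1,.075 ty [-0.98, -1.67, -1.87, -1.87, -1.87, -1.87, -1.87, -1.87] y [ 0.07  0.07  0.07  0.04  0.02 -0.01 -0.03 -0.05] th [-0.002 -0.044 -0.05  -0.039 -0.03  -0.023 -0.018 -0.015 -0.013] 0.05
```

```bash
python3 -m crank '[{"fingers":-1,"tx":0,"ty":-1.45,"tz":0,"roll":0},{"fingers":-1,"tx":0,"ty":-2.0,"tz":0,"roll":0},{"fingers":-1,"tx":0,"ty":-2.05,"tz":0,"roll":0},{"fingers":-1,"tx":0,"ty":-2.05,"tz":0,"roll":0},{"fingers":-1,"tx":0,"ty":-2.05,"tz":0,"roll":0},{"fingers":-1,"tx":0,"ty":-2.05,"tz":0,"roll":0},{"fingers":-1,"tx":0,"ty":-2.0,"tz":0,"roll":0},{"fingers":-1,"tx":0,"ty":-1.9,"tz":0,"roll":0}]' 50
python3 est.py '[-1.45,-2.0,-2.05,-2.05,-2.05,-2.05,-2.0,-1.9]' -0.11 3 -.2 .04
```

```text
time: 21.0
tool_pos: [0.4751, -0.0574, 0.0989]
tool_rot: [1.491, 1.571, -1.753]
contact_force: [0.2, -1.0, -8.3]
opening: 0.024
t 21.20 TCP [ 0.4751 -0.0572  0.0989] head -5.89 th meas [np.float64(-0.037), np.float64(-0.037), np.float64(-0.042), np.float64(-0.055)]
KN 3.83 b 0.0099 B 1.961 w [-0.001 -0.005] res [ 0.001  0.004  0.002 -0.006]
phi -0.0623 om -0.0853 unst -0.0607 -> [-0.0623, -0.0853]
ty [0.87, 1.67, 2.22, 2.58, 2.83, 3.05, 3.25, 3.43] then y [-0.14, -0.139, -0.125, -0.109] th [-0.022, 0.019, 0.04, 0.046, 0.045, 0.042, 0.041, 0.041, 0.027] max 0.046
```

```bash
python3 rep.py 3 -.11,2,-.118,.1 -.11,2,-.126,.1 ; python3 rep.py 5 -.11,2,-.118,.1  -.11,2,-.13,.1
```

```text
3 [ 3.833e+00  1.000e-02  1.961e+00  4.800e-02 -8.800e-02 -1.000e-03
 -5.000e-03] [-0.0623 -0.0853] u -0.0607
   -.11,2,-.118,.1 ty [1.08, 2.01, 2.57, 2.85, 2.95, 2.95, 2.95, 2.95] y [-0.12 -0.12 -0.11] th [-0.01   0.042  0.064  0.065  0.055  0.042  0.031  0.023  0.015] 0.065
   -.11,2,-.126,.1 ty [1.01, 1.89, 2.46, 2.78, 2.96, 3.07, 3.13, 3.15] y [-0.13 -0.12 -0.11] th [-0.014  0.034  0.056  0.06   0.055  0.047  0.04   0.032  0.023] 0.06
5 [ 3.937e+00  6.000e-03  1.962e+00 -1.000e-03  2.300e-02  3.000e-03
  1.100e-02 -1.000e-02 -6.000e-03] [-0.0577 -0.0812] u -0.0564
   -.11,2,-.118,.1 ty [0.91, 1.71, 2.23, 2.54, 2.72, 2.83, 2.91, 2.95] y [-0.12 -0.12 -0.11] th [-0.015  0.028  0.048  0.052  0.048  0.042  0.035  0.029  0.019] 0.052
   -.11,2,-.13,.1 ty [0.88, 1.67, 2.19, 2.5, 2.7, 2.85, 2.97, 3.06] y [-0.12 -0.12 -0.11] th [-0.017  0.025  0.045  0.05   0.047  0.042  0.038  0.034  0.023] 0.05
```

```bash
python3 -m crank '[{"fingers":-1,"tx":0,"ty":1.02,"tz":0,"roll":0},{"fingers":-1,"tx":0,"ty":1.92,"tz":0,"roll":0},{"fingers":-1,"tx":0,"ty":2.48,"tz":0,"roll":0},{"fingers":-1,"tx":0,"ty":2.75,"tz":0,"roll":0},{"fingers":-1,"tx":0,"ty":2.87,"tz":0,"roll":0},{"fingers":-1,"tx":0,"ty":2.92,"tz":0,"roll":0},{"fingers":-1,"tx":0,"ty":2.95,"tz":0,"roll":0},{"fingers":-1,"tx":0,"ty":2.95,"tz":0,"roll":0}]' 50
python3 est.py '[1.02,1.92,2.48,2.75,2.87,2.92,2.95,2.95]' 0 2 -.08 .08
```

```text
time: 22.2
tool_pos: [0.4631, -0.174, 0.0989]
tool_rot: [-2.107, 1.571, 0.933]
contact_force: [-0.2, 0.1, -8.3]
opening: 0.0238
t 22.40 TCP [ 0.4631 -0.1742  0.0989] head -5.84 th meas [np.float64(0.051), np.float64(0.043), np.float64(0.044), np.float64(0.047)]
KN 3.83 b 0.0058 B 1.964 w [-0.004 -0.   ] res [ 0.003 -0.003 -0.002  0.002]
phi 0.0392 om 0.0013 unst 0.0253 -> [0.0392, 0.0013]
ty [-0.63, -1.14, -1.41, -1.49, -1.48, -1.4, -1.27, -1.08] then y [0.033, -0.001] th [0.003, -0.03, -0.044, -0.045, -0.039, -0.031, -0.023, -0.012, -0.017] max 0.045
```

```bash
python3 -m crank '[{"fingers":-1,"tx":0,"ty":-0.63,"tz":0,"roll":0},{"fingers":-1,"tx":0,"ty":-1.14,"tz":0,"roll":0},{"fingers":-1,"tx":0,"ty":-1.41,"tz":0,"roll":0},{"fingers":-1,"tx":0,"ty":-1.48,"tz":0,"roll":0},{"fingers":-1,"tx":0,"ty":-1.46,"tz":0,"roll":0},{"fingers":-1,"tx":0,"ty":-1.38,"tz":0,"roll":0},{"fingers":-1,"tx":0,"ty":-1.26,"tz":0,"roll":0},{"fingers":-1,"tx":0,"ty":-1.1,"tz":0,"roll":0}]' 50
python3 est.py '[-0.63,-1.14,-1.41,-1.48,-1.46,-1.38,-1.26,-1.1]' -.03 2 -.1 .06
```

```text
time: 23.4
tool_pos: [0.4674, -0.1313, 0.0989]
tool_rot: [1.678, 1.571, -1.566]
contact_force: [1.2, -0.3, -7.8]
opening: 0.024
t 23.60 TCP [ 0.4675 -0.1309  0.0989] head -5.90 th meas [np.float64(0.002), np.float64(0.0), np.float64(-0.002), np.float64(0.0)]
KN 3.79 b 0.0026 B 1.977 w [-0.003  0.001] res [ 0.    -0.    -0.002  0.002]
phi -0.0048 om -0.0188 unst -0.0077 -> [-0.0048, -0.0188]
ty [0.05, 0.11, 0.17, 0.22, 0.28, 0.35, 0.42, 0.5] then y [-0.023, -0.031] th [-0.004, -0.003, -0.001, -0.0, 0.001, 0.002, 0.003, 0.006, 0.001] max 0.008
```

```bash
python3 -m crank '[{"fingers":-1,"tx":0,"ty":0.05,"tz":0,"roll":0},{"fingers":-1,"tx":0,"ty":0.11,"tz":0,"roll":0},{"fingers":-1,"tx":0,"ty":0.17,"tz":0,"roll":0},{"fingers":-1,"tx":0,"ty":0.23,"tz":0,"roll":0},{"fingers":-1,"tx":0,"ty":0.29,"tz":0,"roll":0},{"fingers":-1,"tx":0,"ty":0.36,"tz":0,"roll":0},{"fingers":-1,"tx":0,"ty":0.43,"tz":0,"roll":0},{"fingers":-1,"tx":0,"ty":0.5,"tz":0,"roll":0}]' 50
python3 est.py '[0.05,0.11,0.17,0.23,0.29,0.36,0.43,0.5]' 0 2 -.1 .06
```

```text
time: 24.6
tool_pos: [0.4655, -0.1508, 0.0989]
tool_rot: [1.703, 1.571, -1.541]
contact_force: [0.1, 0.9, -8.8]
opening: 0.0235
t 24.80 TCP [ 0.4655 -0.1506  0.0989] head -5.87 th meas [np.float64(-0.012), np.float64(-0.013), np.float64(-0.02), np.float64(-0.023)]
KN 3.81 b 0.0069 B 1.960 w [-0.001 -0.001] res [-0.     0.002 -0.002 -0.001]
phi -0.0329 om -0.0740 unst -0.0392 -> [-0.0329, -0.074]
ty [0.95, 1.73, 2.15, 2.31, 2.31, 2.21, 2.02, 1.73] then y [-0.054, 0.002] th [0.014, 0.059, 0.077, 0.077, 0.067, 0.055, 0.04, 0.023, 0.029] max 0.077
```

```bash
python3 -m crank '[{"fingers":-1,"tx":0,"ty":1.0,"tz":0,"roll":0},{"fingers":-1,"tx":0,"ty":1.72,"tz":0,"roll":0},{"fingers":-1,"tx":0,"ty":2.0,"tz":0,"roll":0},{"fingers":-1,"tx":0,"ty":2.02,"tz":0,"roll":0},{"fingers":-1,"tx":0,"ty":2.02,"tz":0,"roll":0},{"fingers":-1,"tx":0,"ty":2.02,"tz":0,"roll":0},{"fingers":-1,"tx":0,"ty":2.02,"tz":0,"roll":0},{"fingers":-1,"tx":0,"ty":2.0,"tz":0,"roll":0}]' 50
python3 est.py '[1.0,1.72,2.0,2.02,2.02,2.02,2.02,2.0]' 0.08 3 -.04 .2
python3 rep.py 5 .08,3,-.04,.2
```

```text
time: 25.8
tool_pos: [0.4574, -0.2298, 0.099]
tool_rot: [2.414, 1.571, -0.83]
contact_force: [-1.4, -0.2, -9.2]
opening: 0.0242
t 26.00 TCP [ 0.4573 -0.2301  0.0989] head -5.86 th meas [np.float64(0.038), np.float64(0.038), np.float64(0.037), np.float64(0.039)]
KN 3.80 b 0.0081 B 1.961 w [-0.001 -0.   ] res [ 0.     0.001 -0.001  0.   ]
phi 0.0308 om 0.0167 unst 0.0238 -> [0.0308, 0.0167]
ty [-0.29, -0.55, -0.75, -0.89, -1.0, -1.11, -1.22, -1.35] then y [0.058, 0.069, 0.077, 0.081] th [0.017, 0.002, -0.005, -0.008, -0.008, -0.009, -0.01, -0.011, -0.003] max 0.017
5 [ 3.852e+00  6.000e-03  1.959e+00 -4.400e-02 -5.300e-02  4.000e-03
 -2.000e-03 -6.000e-03 -1.000e-03] [0.0331 0.0201] u 0.0261
   .08,3,-.04,.2 ty [-0.33, -0.63, -0.85, -1.0, -1.12, -1.23, -1.35, -1.48] y [0.06 0.07 0.08 0.08 0.08 0.08] th [ 0.017  0.001 -0.008 -0.011 -0.011 -0.011 -0.012 -0.013 -0.005] 0.017
```

```bash
python3 -m crank '[{"fingers":-1,"tx":0,"ty":-0.3,"tz":0,"roll":0},{"fingers":-1,"tx":0,"ty":-0.57,"tz":0,"roll":0},{"fingers":-1,"tx":0,"ty":-0.78,"tz":0,"roll":0},{"fingers":-1,"tx":0,"ty":-0.92,"tz":0,"roll":0},{"fingers":-1,"tx":0,"ty":-1.03,"tz":0,"roll":0},{"fingers":-1,"tx":0,"ty":-1.13,"tz":0,"roll":0},{"fingers":-1,"tx":0,"ty":-1.22,"tz":0,"roll":0},{"fingers":-1,"tx":0,"ty":-1.32,"tz":0,"roll":0}]' 50
python3 est.py '[-0.3,-0.57,-0.78,-0.92,-1.03,-1.13,-1.22,-1.32]' 0.28 4 -.08 .35
```

```text
time: 27.0
tool_pos: [0.4628, -0.1775, 0.0989]
tool_rot: [2.265, 1.571, -0.979]
contact_force: [-1.0, 0.1, -7.7]
opening: 0.0237
t 27.20 TCP [ 0.4628 -0.1776  0.0989] head -5.85 th meas [np.float64(-0.0), np.float64(-0.0), np.float64(0.004), np.float64(0.009)]
KN 3.78 b 0.0063 B 1.965 w [-0.002  0.001] res [ 0.001 -0.002 -0.     0.002]
phi 0.0039 om 0.0501 unst 0.0149 -> [0.0039, 0.0501]
ty [0.08, 0.1, 0.04, -0.07, -0.21, -0.39, -0.61, -0.89] then y [0.048, 0.094, 0.152, 0.201, 0.254, 0.285] th [0.015, 0.022, 0.025, 0.024, 0.022, 0.019, 0.014, 0.007, 0.025] max 0.032
```

```bash
python3 -m crank '[{"fingers":-1,"tx":0,"ty":0.08,"tz":0.1,"roll":0},{"fingers":-1,"tx":0,"ty":0.1,"tz":0.25,"roll":0},{"fingers":-1,"tx":0,"ty":0.04,"tz":0.4,"roll":0},{"fingers":-1,"tx":0,"ty":-0.07,"tz":0.55,"roll":0},{"fingers":-1,"tx":0,"ty":-0.21,"tz":0.7,"roll":0},{"fingers":-1,"tx":0,"ty":-0.39,"tz":0.8,"roll":0},{"fingers":-1,"tx":0,"ty":-0.61,"tz":0.9,"roll":0},{"fingers":-1,"tx":0,"ty":-0.89,"tz":0.95,"roll":0}]' 50
python3 est.py '[0.08,0.1,0.04,-0.07,-0.21,-0.39,-0.61,-0.89]' 0.245 3 -.08 .32
```

```text
time: 28.2
tool_pos: [0.4284, -0.1376, 0.099]
tool_rot: [2.607, 1.571, -0.637]
contact_force: [-0.7, -0.4, -7.7]
opening: 0.0237
t 28.40 TCP [ 0.4288 -0.1381  0.099 ] head -5.81 th meas [np.float64(-0.007), np.float64(-0.001), np.float64(0.006), np.float64(0.007)]
KN 3.80 b 0.0086 B 1.963 w [-0.002  0.001] res [-0.002 -0.     0.003 -0.001]
phi 0.0030 om 0.0750 unst 0.0204 -> [0.003, 0.075]
ty [0.12, 0.15, 0.06, -0.11, -0.33, -0.6, -0.93, -1.34] then y [0.072, 0.133, 0.205, 0.252] th [0.019, 0.03, 0.033, 0.031, 0.027, 0.022, 0.014, 0.002, 0.027] max 0.045
```

```bash
python3 -m crank '[{"fingers":-1,"tx":0,"ty":0.18,"tz":0.07,"roll":-0.1},{"fingers":-1,"tx":0,"ty":0.28,"tz":0.16,"roll":-0.2},{"fingers":-1,"tx":0,"ty":0.25,"tz":0.26,"roll":-0.3},{"fingers":-1,"tx":0,"ty":0.14,"tz":0.36,"roll":-0.4},{"fingers":-1,"tx":0,"ty":-0.01,"tz":0.44,"roll":-0.5},{"fingers":-1,"tx":0,"ty":-0.22,"tz":0.5,"roll":-0.6},{"fingers":-1,"tx":0,"ty":-0.49,"tz":0.54,"roll":-0.7},{"fingers":-1,"tx":0,"ty":-0.83,"tz":0.57,"roll":-0.8}]' 50
python3 est.py '[0.12,0.15,0.06,-0.11,-0.33,-0.6,-0.93,-1.34]' 0.2 2 -.08 .3
python3 rep.py 3 .2,3,-.08,.3
```

```text
time: 29.4
tool_pos: [0.4093, -0.1021, 0.099]
tool_rot: [2.711, 1.571, -0.392]
contact_force: [-0.3, 0.1, -8.9]
opening: 0.0236
t 29.60 TCP [ 0.4094 -0.1026  0.099 ] head 2.21 th meas [np.float64(-0.011), np.float64(0.005), np.float64(0.015), np.float64(0.009)]
KN 3.79 b 0.0104 B 1.964 w [-0.001  0.   ] res [-0.005  0.004  0.006 -0.006]
phi 0.0104 om 0.1201 unst 0.0363 -> [0.0104, 0.1201]
ty [0.06, -0.03, -0.27, -0.61, -1.02, -1.49, -2.04, -2.7] then y [0.134, 0.208] th [0.028, 0.037, 0.036, 0.029, 0.02, 0.008, -0.009, -0.031, 0.001] max 0.067
3 [ 3.790e+00  1.000e-02  1.964e+00 -1.100e-02  6.100e-02 -1.000e-03
  0.000e+00] [0.0104 0.1201] u 0.0363
   .2,3,-.08,.3 ty [-0.22, -0.5, -0.77, -1.03, -1.29, -1.56, -1.86, -2.21] y [0.1  0.13 0.16 0.19 0.2  0.2 ] th [ 0.012  0.007  0.003 -0.    -0.002 -0.005 -0.009 -0.017  0.005] 0.026
```

```bash
python3 -m crank '[{"fingers":-1,"tx":0,"ty":-0.16,"tz":0.04,"roll":-0.1},{"fingers":-1,"tx":0,"ty":-0.37,"tz":0.09,"roll":-0.2},{"fingers":-1,"tx":0,"ty":-0.58,"tz":0.14,"roll":-0.3},{"fingers":-1,"tx":0,"ty":-0.78,"tz":0.2,"roll":-0.4},{"fingers":-1,"tx":0,"ty":-0.97,"tz":0.25,"roll":-0.5},{"fingers":-1,"tx":0,"ty":-1.18,"tz":0.3,"roll":-0.6},{"fingers":-1,"tx":0,"ty":-1.42,"tz":0.34,"roll":-0.7},{"fingers":-1,"tx":0,"ty":-1.7,"tz":0.37,"roll":-0.8}]' 50
cat > fk.py <<'E'
from lens import *
O=np.array([.641,.1215]); a=np.radians(15.65); fx=np.array([np.cos(a),np.sin(a)]); fy=np.array([-fx[1],fx[0]])
s,p,R=state(); H,sx,sy=frame(p,R); d=H[:2]-O; h=np.degrees(yaw_of(R))%360-180
print('fork frame: hinge along %.4f lateral %.4f, heading err %.2f deg, roll to do %.3f'%(d@fx,d@fy,h-15.65,(h-15.65)/10),'underside %.4f'%(p[2]-Z0))
E
python3 est.py '[-0.22,-0.5,-0.77,-1.03,-1.29,-1.56,-1.86,-2.21]' 0.1 2 -.08 .3; python3 fk.py
```

```text
time: 30.6
tool_pos: [0.3918, -0.0349, 0.0989]
tool_rot: [2.365, 1.571, -0.598]
contact_force: [0.8, 0.5, -7.5]
opening: 0.0241
t 30.80 TCP [ 0.3921 -0.0354  0.099 ] head 10.19 th meas [np.float64(0.001), np.float64(0.022), np.float64(0.031), np.float64(0.018)]
KN 3.79 b 0.0071 B 1.955 w [ 0.003 -0.005] res [-0.004  0.008  0.009 -0.012]
phi 0.0313 om 0.1567 unst 0.0586 -> [0.0313, 0.1567]
ty [-0.94, -1.8, -2.36, -2.7, -2.91, -3.05, -3.14, -3.17] then y [0.124, 0.102] th [-0.005, -0.046, -0.064, -0.067, -0.062, -0.055, -0.048, -0.04, -0.031] max 0.067
fork frame: hinge along -0.1377 lateral -0.0977, heading err -5.46 deg, roll to do -0.546 underside 0.0400
```

```bash
python3 -m crank '[{"fingers":-1,"tx":0,"ty":-0.9,"tz":0.05,"roll":-0.07},{"fingers":-1,"tx":0,"ty":-1.71,"tz":0.1,"roll":-0.14},{"fingers":-1,"tx":0,"ty":-2.23,"tz":0.14,"roll":-0.21},{"fingers":-1,"tx":0,"ty":-2.52,"tz":0.18,"roll":-0.28},{"fingers":-1,"tx":0,"ty":-2.69,"tz":0.21,"roll":-0.35},{"fingers":-1,"tx":0,"ty":-2.79,"tz":0.24,"roll":-0.42},{"fingers":-1,"tx":0,"ty":-2.84,"tz":0.27,"roll":-0.48},{"fingers":-1,"tx":0,"ty":-2.83,"tz":0.28,"roll":-0.545}]' 50
python3 est.py '[-0.94,-1.8,-2.36,-2.7,-2.91,-3.05,-3.14,-3.17]' -0.027 2 -.15 .1; python3 fk.py;python3 rep.py 5 -.027,2,-.15,.1
```

```text
time: 31.8
tool_pos: [0.361, 0.0737, 0.0989]
tool_rot: [1.351, 1.571, -1.518]
contact_force: [0.2, -0.6, -8.0]
opening: 0.0235
t 32.00 TCP [0.3611 0.0737 0.0989] head 15.56 th meas [np.float64(-0.04), np.float64(-0.004), np.float64(0.002), np.float64(-0.027)]
KN 3.77 b 0.0053 B 1.955 w [-0.004  0.003] res [-0.017  0.015  0.017 -0.015]
phi -0.0138 om 0.0606 unst 0.0062 -> [-0.0138, 0.0606]
ty [-0.25, -0.45, -0.55, -0.57, -0.53, -0.45, -0.34, -0.17] then y [-0.001, -0.028] th [-0.022, -0.031, -0.033, -0.031, -0.027, -0.021, -0.014, -0.006, -0.011] max 0.033
fork frame: hinge along -0.1374 lateral 0.0292, heading err -0.09 deg, roll to do -0.009 underside 0.0399
5 [ 3.728e+00  7.000e-03  1.951e+00 -8.000e-03  5.400e-02 -8.000e-03
  3.000e-03  1.000e-03  3.000e-03] [-0.0162  0.058 ] u 0.004
   -.027,2,-.15,.1 ty [-0.2, -0.36, -0.43, -0.44, -0.41, -0.34, -0.23, -0.08] y [-0.   -0.02 -0.03] th [-0.021 -0.028 -0.029 -0.027 -0.023 -0.018 -0.012 -0.005 -0.01 ] 0.029
```

```bash
sed -i "s/a\*1.07-.013 if c=='top'/a*1.04-.013*(.03-frame(p,R)[0][1])\/.22 if c=='top'/" est.py; python3 - <<'E'
import json
H=json.load(open('hist.json'))
for k,y in((-1,.113),(-2,-.01),(-3,-.097)):
    for m in H[k][1]:
        if m[2]=='top': m[1]=(m[1]+.013)/1.07*1.04-.013*(.03-y)/.22
    print([round(m[1],3) for m in H[k][1]])
json.dump(H,open('hist.json','w'))
E
for k in 2 3 4; do python3 rep.py $k -.027,2,-.15,.1; done
```

```text
[-0.022, -0.004, 0.002, -0.008]
[0.012, 0.022, 0.031, 0.028]
[-0.005, 0.005, 0.015, 0.014]
2 [ 3.79  -0.     1.953  0.012  0.164  0.   ] [0.0034 0.0828] u 0.0226
   -.027,2,-.15,.1 ty [-0.65, -1.18, -1.46, -1.54, -1.5, -1.38, -1.18, -0.89] y [ 0.02 -0.02 -0.04] th [-0.025 -0.054 -0.064 -0.062 -0.054 -0.043 -0.031 -0.015 -0.023] 0.064
3 [ 3.786e+00  9.000e-03  1.952e+00 -1.200e-02  1.580e-01 -6.000e-03
  1.000e-03] [-0.0068  0.0695] u 0.0128
   -.027,2,-.15,.1 ty [-0.41, -0.74, -0.92, -0.96, -0.92, -0.83, -0.68, -0.47] y [ 0.01 -0.02 -0.03] th [-0.023 -0.04  -0.046 -0.044 -0.038 -0.03  -0.021 -0.01  -0.016] 0.046
4 [ 3.783e+00  9.000e-03  1.953e+00 -1.400e-02  9.200e-02  1.000e-03
 -6.000e-03  1.000e-03] [-0.0069  0.0695] u 0.0128
   -.027,2,-.15,.1 ty [-0.41, -0.74, -0.91, -0.96, -0.92, -0.82, -0.68, -0.46] y [ 0.01 -0.02 -0.03] th [-0.023 -0.04  -0.046 -0.044 -0.038 -0.03  -0.021 -0.01  -0.016] 0.046
```

```bash
python3 -m crank '[{"fingers":-1,"tx":0,"ty":-0.38,"tz":0,"roll":0},{"fingers":-1,"tx":0,"ty":-0.69,"tz":0,"roll":0},{"fingers":-1,"tx":0,"ty":-0.85,"tz":0,"roll":0},{"fingers":-1,"tx":0,"ty":-0.88,"tz":0,"roll":0},{"fingers":-1,"tx":0,"ty":-0.84,"tz":0,"roll":0},{"fingers":-1,"tx":0,"ty":-0.75,"tz":0,"roll":0},{"fingers":-1,"tx":0,"ty":-0.6,"tz":0,"roll":0},{"fingers":-1,"tx":0,"ty":-0.4,"tz":0,"roll":0}]' 50
python3 est.py '[-0.38,-0.69,-0.85,-0.88,-0.84,-0.75,-0.6,-0.4]' -0.045 2 -.15 .1; python3 fk.py;python3 rep.py 2 -.045,2,-.15,.1
```

```text
time: 33.0
tool_pos: [0.3569, 0.0887, 0.0989]
tool_rot: [1.631, 1.571, -1.239]
contact_force: [0.6, -0.2, -7.9]
opening: 0.0239
t 33.20 TCP [0.3567 0.089  0.0989] head 15.53 th meas [np.float64(0.001), np.float64(0.015), np.float64(0.013), np.float64(-0.006)]
KN 3.82 b 0.0068 B 1.949 w [-0.002 -0.001] res [-0.007  0.008  0.008 -0.009]
phi -0.0051 om -0.0321 unst -0.0112 -> [-0.0051, -0.0321]
ty [0.06, 0.15, 0.23, 0.32, 0.41, 0.51, 0.62, 0.75] then y [-0.034, -0.047] th [-0.005, -0.004, -0.002, -0.001, 0.001, 0.003, 0.005, 0.009, 0.002] max 0.011
fork frame: hinge along -0.1375 lateral 0.0451, heading err -0.12 deg, roll to do -0.012 underside 0.0399
2 [ 3.812e+00  8.000e-03  1.963e+00 -2.300e-02  9.900e-02 -1.000e-03] [-0.0067 -0.0343] u -0.0127
   -.045,2,-.15,.1 ty [0.1, 0.21, 0.32, 0.41, 0.5, 0.59, 0.7, 0.81] y [-0.04 -0.04 -0.05] th [-0.005 -0.002  0.001  0.002  0.003  0.005  0.007  0.009  0.003] 0.01
```

```bash
python3 -m crank '[{"fingers":-1,"tx":0,"ty":0.07,"tz":-0.1,"roll":0},{"fingers":-1,"tx":0,"ty":0.16,"tz":-0.2,"roll":0},{"fingers":-1,"tx":0,"ty":0.25,"tz":-0.3,"roll":0},{"fingers":-1,"tx":0,"ty":0.34,"tz":-0.4,"roll":0},{"fingers":-1,"tx":0,"ty":0.43,"tz":-0.5,"roll":0},{"fingers":-1,"tx":0,"ty":0.53,"tz":-0.6,"roll":0},{"fingers":-1,"tx":0,"ty":0.64,"tz":-0.7,"roll":0},{"fingers":-1,"tx":0,"ty":0.76,"tz":-0.8,"roll":0}]' 50
python3 est.py '[0.07,0.16,0.25,0.34,0.43,0.53,0.64,0.76]' -0.015 2 -.15 .1; python3 fk.py;python3 rep.py 2 -.015,2,-.15,.1
```

```text
time: 34.2
tool_pos: [0.396, 0.0684, 0.0989]
tool_rot: [0.924, 1.571, -1.946]
contact_force: [-0.3, -0.4, -8.4]
opening: 0.0238
t 34.40 TCP [0.3956 0.0686 0.0988] head 15.57 th meas [np.float64(0.007), np.float64(0.028), np.float64(0.023), np.float64(0.003)]
KN 3.81 b 0.0071 B 1.962 w [-0.     0.001] res [-0.011  0.012  0.009 -0.009]
phi 0.0033 om -0.0338 unst -0.0062 -> [0.0033, -0.0338]
ty [0.07, 0.14, 0.2, 0.25, 0.29, 0.32, 0.35, 0.37] then y [-0.015, -0.016] th [0.004, 0.005, 0.006, 0.006, 0.006, 0.006, 0.006, 0.005, 0.003] max 0.006
fork frame: hinge along -0.1056 lateral 0.0150, heading err -0.08 deg, roll to do -0.008 underside 0.0398
2 [ 3.798e+00  5.000e-03  1.962e+00  4.000e-03 -4.400e-02  1.000e-03] [ 0.0062 -0.0302] u -0.0035
   -.015,2,-.15,.1 ty [0.0, 0.02, 0.05, 0.09, 0.13, 0.17, 0.21, 0.25] y [-0.01 -0.01 -0.02] th [0.003 0.001 0.001 0.001 0.002 0.002 0.003 0.004 0.001] 0.004
```

```bash
python3 -m crank '[{"fingers":-1,"tx":0,"ty":0.06,"tz":-0.25,"roll":-0.01},{"fingers":-1,"tx":0,"ty":0.12,"tz":-0.6,"roll":-0.01},{"fingers":-1,"tx":0,"ty":0.18,"tz":-1.0,"roll":-0.01},{"fingers":-1,"tx":0,"ty":0.24,"tz":-1.4,"roll":-0.01},{"fingers":-1,"tx":0,"ty":0.28,"tz":-1.8,"roll":-0.01},{"fingers":-1,"tx":0,"ty":0.32,"tz":-2.15,"roll":-0.01},{"fingers":-1,"tx":0,"ty":0.35,"tz":-2.45,"roll":-0.01},{"fingers":-1,"tx":0,"ty":0.37,"tz":-2.63,"roll":-0.01}]' 50
python3 est.py '[0.06,0.12,0.18,0.24,0.28,0.32,0.35,0.37]' 0 2 -.15 .1; python3 fk.py
python3 - <<'E'
from cell import *
import cv2,numpy as np
o=[]
for n,(y,x) in(("top",(140,190)),("scene",(150,170))):
    im,d=read_camera(n); np.savez(f'pics/{n}2.npz',im=im,d=d); o.append(im[y:y+130,x:x+130,::-1])
cv2.imwrite('pics/crop2.png',cv2.resize(np.hstack(o),None,fx=3,fy=3,interpolation=cv2.INTER_CUBIC))
E
```

```text
time: 35.4
tool_pos: [0.5019, 0.0828, 0.0987]
tool_rot: [1.98, 1.571, -0.888]
contact_force: [0.1, 0.1, -7.9]
opening: 0.0239
t 35.60 TCP [0.5005 0.0827 0.0987] head 15.69 th meas [np.float64(0.027), np.float64(0.032), np.float64(0.033), np.float64(0.03)]
KN 3.80 b 0.0030 B 1.961 w [0.002 0.001] res [-0.003  0.002  0.002 -0.002]
phi 0.0304 om 0.0297 unst 0.0267 -> [0.0304, 0.0297]
ty [-0.66, -1.19, -1.48, -1.58, -1.57, -1.49, -1.36, -1.16] then y [0.036, -0.001] th [-0.004, -0.037, -0.05, -0.05, -0.044, -0.036, -0.026, -0.014, -0.019] max 0.050
fork frame: hinge along -0.0007 lateral 0.0006, heading err 0.04 deg, roll to do 0.004 underside 0.0397
```

View pics/crop2.png

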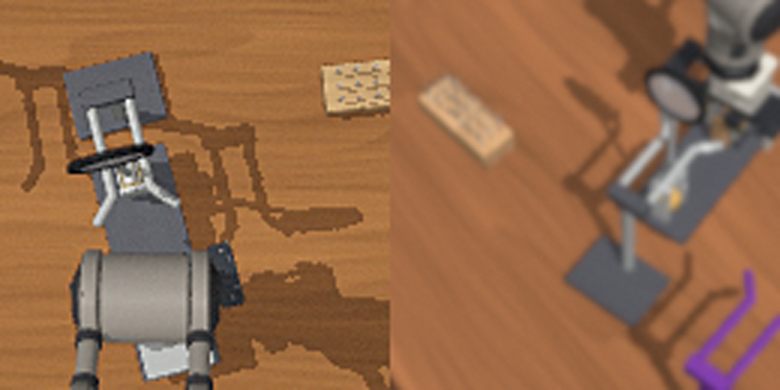

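```bash
python3 -m crank '[{"fingers":-1,"tx":0.15,"ty":0,"tz":0,"roll":0},{"fingers":-1,"tx":0.35,"ty":0,"tz":0,"roll":0},{"fingers":-1,"tx":0.55,"ty":0,"tz":0,"roll":0},{"fingers":-1,"tx":0.7,"ty":0,"tz":0,"roll":0},{"fingers":-1,"tx":0.81,"ty":0,"tz":0,"roll":0},{"fingers":-1,"tx":0.88,"ty":0,"tz":0,"roll":0},{"fingers":-1,"tx":0.92,"ty":0,"tz":0,"roll":0},{"fingers":-1,"tx":0.95,"ty":0,"tz":0,"roll":0}]' 50
python3 -m crank '[{"fingers":-1,"tx":0.01,"ty":0,"tz":0,"roll":0},{"fingers":-1,"tx":0.02,"ty":0,"tz":0,"roll":0},{"fingers":-1,"tx":0.03,"ty":0,"tz":0,"roll":0},{"fingers":-1,"tx":0.04,"ty":0,"tz":0,"roll":0},{"fingers":-1,"tx":0.045,"ty":0,"tz":0,"roll":0},{"fingers":-1,"tx":0.05,"ty":0,"tz":0,"roll":0},{"fingers":-1,"tx":0.05,"ty":0,"tz":0,"roll":0},{"fingers":-1,"tx":0.05,"ty":0,"tz":0,"roll":0}]' 50
python3 fk.py
```

```text
time: 36.7
tool_pos: [0.5011, 0.0826, 0.061]
tool_rot: [2.662, 1.57, -0.205]
contact_force: [0.7, -0.1, -8.0]
opening: 0.0238
time: 37.7
tool_pos: [0.501, 0.0826, 0.059]
tool_rot: [2.364, 1.571, -0.504]
contact_force: [0.3, -0.4, -6.2]
opening: 0.0241
fork frame: hinge along -0.0003 lateral 0.0004, heading err 0.04 deg, roll to do 0.004 underside -0.0000
```

```bash
python3 -m crank '[{"fingers":-1,"tx":0.004,"ty":0,"tz":0,"roll":0},{"fingers":-1,"tx":0.008,"ty":0,"tz":0,"roll":0},{"fingers":-1,"tx":0.012,"ty":0,"tz":0,"roll":0},{"fingers":-1,"tx":0.016,"ty":0,"tz":0,"roll":0},{"fingers":-1,"tx":0.02,"ty":0,"tz":0,"roll":0},{"fingers":-1,"tx":0.02,"ty":0,"tz":0,"roll":0},{"fingers":-1,"tx":0.02,"ty":0,"tz":0,"roll":0},{"fingers":-1,"tx":0.02,"ty":0,"tz":0,"roll":0}]' 50
```

```text
time: 38.7
tool_pos: [0.501, 0.0826, 0.059]
tool_rot: [2.642, 1.57, -0.226]
contact_force: [-5.8, -0.8, 7.3]
opening: 0.0238
```

```bash
python3 -m crank '[{"fingers":-1,"tx":-0.01,"ty":0,"tz":0,"roll":0},{"fingers":-1,"tx":-0.01,"ty":0,"tz":0,"roll":0},{"fingers":-0.44,"tx":-0.01,"ty":0,"tz":0,"roll":0},{"fingers":-0.38,"tx":-0.01,"ty":0,"tz":0,"roll":0},{"fingers":-0.3,"tx":-0.01,"ty":0,"tz":0,"roll":0},{"fingers":-0.1,"tx":-0.01,"ty":0,"tz":0,"roll":0},{"fingers":0.2,"tx":-0.01,"ty":0,"tz":0,"roll":0},{"fingers":0.5,"tx":-0.01,"ty":0,"tz":0,"roll":0}]' 10
python3 -m crank '[{"fingers":0.6,"tx":0,"ty":0,"tz":0,"roll":0},{"fingers":0.6,"tx":-0.2,"ty":0,"tz":0,"roll":0},{"fingers":0.6,"tx":-0.5,"ty":0,"tz":0,"roll":0},{"fingers":0.6,"tx":-0.9,"ty":0,"tz":0,"roll":0},{"fingers":0.6,"tx":-1.4,"ty":0,"tz":0.1,"roll":0},{"fingers":0.6,"tx":-1.9,"ty":0,"tz":0.3,"roll":0},{"fingers":0.6,"tx":-2.4,"ty":0,"tz":0.6,"roll":0},{"fingers":0.6,"tx":-2.7,"ty":0,"tz":0.9,"roll":0}]' 10
python3 - <<'E'
from cell import *
import cv2,numpy as np
from lens import *
p=np.array([.501,.0826,.059]);
R=np.array([[0,0,0],[0,0,0],[0,0,0.]]);h=np.radians(15.69+180);R[0,2],R[1,2]=np.cos(h),np.sin(h)
o=[]
for n,(y,x) in(("top",(140,190)),("scene",(150,170))):
    for k in range(4):
        im,d=read_camera(n); print(n,theta(n,im,d,p,R)[0].round(3))
    np.savez(f'pics/{n}3.npz',im=im,d=d); o.append(im[y:y+130,x:x+130,::-1])
cv2.imwrite('pics/crop3.png',cv2.resize(np.hstack(o),None,fx=3,fy=3,interpolation=cv2.INTER_CUBIC))
im=np.load('pics/top3.npz')['im']; d=np.load('pics/top3.npz')['d']; W=cloud('top',d); g=cv2.cvtColor(im,cv2.COLOR_RGB2HSV)
m=(W[...,2]>.065)&(W[...,2]<.09)&(g[...,1]>70); m[:,:200]=0;m[:,300:]=0;m[:180]=0
v,u=np.where(m); print('handle top',len(u),onz('top',np.c_[u,v],.078).mean(0) if len(u) else '')
E
```

```text
time: 39.7
tool_pos: [0.501, 0.0826, 0.0585]
tool_rot: [1.985, 1.571, -0.883]
contact_force: [1.4, 0.2, 0.0]
opening: 0.0563
time: 40.7
tool_pos: [0.4663, 0.0728, 0.1682]
tool_rot: [2.821, 1.569, -0.047]
contact_force: [0.3, -0.8, 0.3]
opening: 0.0736
top 0.084
top 0.086
top 0.088
top 0.084
scene 0.098
scene 0.098
scene 0.098
scene 0.1
handle top 46 [0.51547596 0.08679332 0.078     ]
```

View pics/crop3.png

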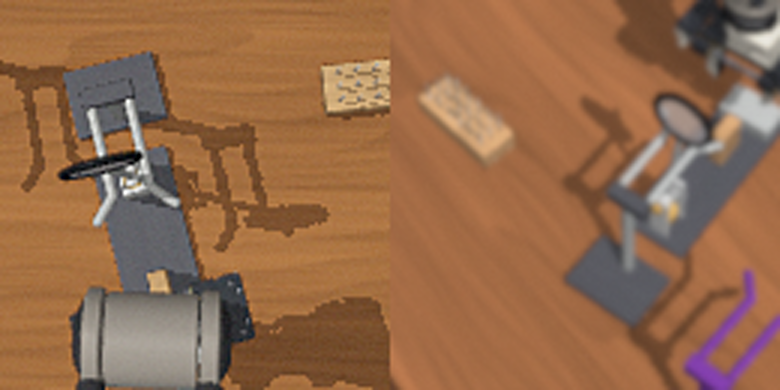

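```bash
python3 -m crank '[{"fingers":0.6,"tx":-0.3,"ty":0.2,"tz":0.2,"roll":0},{"fingers":0.6,"tx":-0.6,"ty":0.7,"tz":0.4,"roll":0},{"fingers":0.6,"tx":-0.9,"ty":1.4,"tz":0.6,"roll":0},{"fingers":0.6,"tx":-1.2,"ty":2.2,"tz":0.7,"roll":0},{"fingers":0.6,"tx":-1.4,"ty":3.0,"tz":0.7,"roll":0},{"fingers":0.6,"tx":-1.5,"ty":3.7,"tz":0.7,"roll":0},{"fingers":0.6,"tx":-1.5,"ty":4.2,"tz":0.7,"roll":0},{"fingers":0.6,"tx":-1.5,"ty":4.4,"tz":0.7,"roll":0}]' 10
python3 - <<'E'
from cell import *
import cv2,numpy as np
from lens import *
O=np.array([.641,.1215]); a=np.radians(15.65); fx=np.array([np.cos(a),np.sin(a)]); fy=np.array([-fx[1],fx[0]])
p=np.array([.501,.0826,.059]); R=np.zeros((3,3));h=np.radians(15.69+180);R[0,2],R[1,2]=np.cos(h),np.sin(h)
im,d=read_camera('top'); im2,d2=read_camera('scene')
print('theta',theta('top',im,d,p,R)[0],theta('scene',im2,d2,p,R)[0])
W=cloud('top',d); g=cv2.cvtColor(im,cv2.COLOR_RGB2HSV)
m=(W[...,2]>.065)&(W[...,2]<.09)&(g[...,1]>70); m[:,:200]=0;m[:,300:]=0;m[:180]=0
v,u=np.where(m); q=onz('top',np.c_[u,v],.078)[:,:2]; r=cv2.minAreaRect((q*1000).astype(np.float32)); print('handle',r); c=np.array(r[0])/1000-O; print('handle in fork frame',c@fx,c@fy)
cv2.imwrite('pics/top4.png',im[...,::-1]); print(observe()['time'],observe()['contact_force'])
E
```

```text
time: 42.1
tool_pos: [0.4868, -0.1051, 0.2264]
tool_rot: [-0.606, 1.57, 2.809]
contact_force: [-0.2, -0.6, -0.6]
opening: 0.0735
theta 0.08471223752502173 0.09694990423476112
handle ((554.6210327148438, 98.33023071289062), (158.11668395996094, 23.207176208496094), 15.357430458068848)
handle in fork frame -0.08942696746156345 0.0009908020470525414
42.2 [ 0.01554711 -0.07300394 -0.32361937]
```

View pics/top4.png

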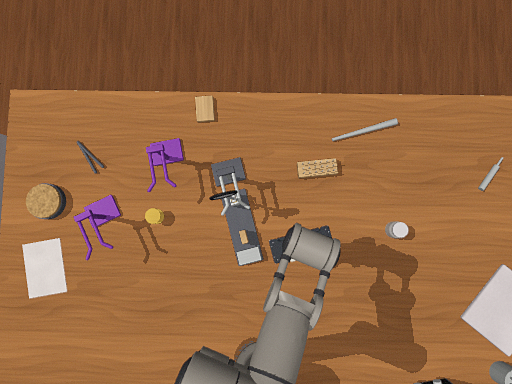

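```bash
python3 -c "
from cell import hand_in; print(hand_in())"
```

```text
the job is handed in; nothing more can be done
None
```

The stand is on the bench, released, with the mast resting between the fork's prongs. I handed the job in at about 42 s of the 72 s allowed; no verdict was reported.

**What I did**
- I gripped the handle, lifted the stand and swung the mast off its stop, which balanced it upright from about 5.4 s.
- At first the balance wandered. Around 10 to 12 s the stand was up to about 0.24 m from its start, lifted clear above the jar. Later it was up to about 0.15 m off the other way, around 16 to 18 s.
- I then held it within about 6 cm of the start from roughly 21.3 s to 27.2 s, with the mast leaning less than about 0.08 rad by estimate, well clear of the 0.30 rad stops.
- Still balanced, I carried and turned the stand to the fork and slid the mast in. I lowered the stand slowly, released it, lifted off and moved the arm aside.

**What the last checks showed**
- **Stand:** it sits on the bench with the mast midway along the prongs. The hinge was within about 1 mm of the fork's midpoint, the handle within about 2 mm of where it should be, and the heading within 0.3°.
- **Mast:** at rest against the prong on the stand's +y side, leaning 0.085 rad by the top camera and 0.097 rad by the scene camera. Readings were steady for about 1.5 s.
- **Other objects:** the bur block, jar and spool are where they started in the picture.

**Disagreements and limits**
- The two cameras differed by 0.01 to 0.03 rad on the lean, depending on position. I averaged them and fitted the remaining offset.
- The automatic check of the handle's centre failed because its mask also caught the brass hinge. I worked out the handle's position from its rear edge instead.
- The press onto the bench reached about 7 N before release.

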